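# Swap the missorted parcels between dispatch trays

### The arm

A 7-joint arm with a two-finger parallel gripper is mounted at the origin on the work surface. World frame = base frame: x ahead of the robot, y to its left, z up, the work surface at z = 0. Lengths are in m, angles in rad, forces in N, time in s.
With the tool pointing down it reaches from about 0.4 to 0.85 m from the base axis. Payload 10.4 kg.
Tool frame: the origin (TCP) lies on the front face of the gripper's body, between the roots of the fingers; the fingertips stand 73 mm ahead of it and the grasp point (between the pads) lies 54 mm ahead of it; x points along the fingers, y is the direction in which the jaws open and shut, and the axes are right-handed (so a half turn about x gives the same grasp; the last joint's range is limited). The gripper opens to 85 mm and grips with 20 to 120 N. Pads are 22 mm wide; open, the fingers measure 114 mm over their backs; the gripper's body (76 mm by 85 mm) begins 54 mm behind the grasp point. The pads swing forward as they close: fully open they stand 13 mm farther back than shut.
Start: joints at [-1.179, 0.332, -0.065, 1.46, 0.022, 1.35, -0.088], TCP at [0.252, 0.572, 0.304] pointing down, gripper open.
Joint ranges: [-2.6, 2.6], [-0.5, 2.12], [-1.47, 1.34], [0.16, 2.42], [-1.27, 4.41], [0.06, 2.06], [-2.6, 2.6]. Speed limits (rad/s): [2.22, 2.22, 2.79, 2.79, 3.14, 3.14, 3.14].

### API

Orientations are given as a unit quaternion [x, y, z, w].
In Python, from workcell import manip gives the robot as it stands. The module is installed in compiled form; this text tells all that it offers.
- The arm moves only by the tool arm_command, never from a script. Its argument "moves" is a list that holds one entry, the list of rows, each a list of 5 numbers: the closure, from 0 (fully open) to 1 (shut), then the shift along the tool's x, y, z in units of 25 mm (1.0 is 25 mm), then the turn about the tool's x in degrees. A call has 1 to 12 rows; each row shifts and turns the commanded pose from where the row before left it, along the tool's axes as they then stand; what a row does not reach is not made up. A row lasts 1/12 s, in which the tool goes at most 41.7 mm and 7.16 degrees, less where a joint would pass 70% of its speed; a pose out of reach is approached as far as the arm can. A call is refused whole if a number of a shift passes 1 or a number of a turn 7.16, either way. A call with a gripper value outside its range is refused whole. The fingers move at their own pace and stop on an object; "force" is the grip in N (left out, the last holds). Time passes only in rows, so rows that do not move let the fingers close. It gives the time, the measured TCP pose, the force and the opening at its end, in the units of the state.
- manip.get_obs(): the state, without advancing time (a new reading comes with each control period).
- manip.camera(name): name is "scene" or "top" or "wrist"; returns the picture (384x512x3 uint8, red, green, blue); there is no depth.
- manip.camera_info(name): a dict with "vfov" (degrees; the focal length in pixels is half the picture's height over the tangent of half this angle, whatever the lens; pixels are square), "cx", "cy" (the principal point, pixels), "pose" (4x4, takes a point from camera to world coordinates). Camera axes: x right, y down, z forward; pixel columns grow to the right and rows downward; lengths in m; the calibration is good to about 2 mm. A picture is of the moment at which its call begins: read the wrist's pose just before it. camera_info takes no time and is no camera call; for the wrist camera it gives the pose at the moment of the call.
- manip.hand_in(): hands the job in, once; it reports no verdict.
Trained networks look in the newest picture that a camera, given by its name, has taken for a name from the list of things; names that differ only in an ending like _2 or _b are one class to them, and where a whole thing is asked for, a point or a joint stands for the part that bears it (a point fixed in the world has none). Each returns a list of dicts, best first, with "confidence" (0 to 1); they miss things now and then, are a little off and sometimes report something else, mostly with a low value. They report only what shows in the picture. A call takes as long as a camera call. They do not tell look-alikes from the thing itself.
- manip.regions_of(query, camera): "mask" (384x512 bool, what is visible of it) and "rect" ([left, top, right, bottom] in pixels, round what is visible of it).
- manip.pinpoint(query, camera): "pixel" ([row, column] in pixels: a listed point, or the origin of a listed thing).
The state is a dict: "clock": time; "joint_pos": joint angles; "joint_velocities": joint speeds; "tau": joint torques, N m; "position": TCP position; "ee_rot": TCP orientation; "ft_force": force on the tool from outside, world axes, zero at the start; "torque": the same for the moment, N m; "grip_width": opening from 0.0 (shut) to 1.0 (fully open).
Only numpy, scipy, OpenCV 4.12 (cv2) and the standard library are available. Lean on these libraries where they do the work, as an engineer would, in place of code of your own. Each camera call takes 0.05 s, during which the arm holds its last target.

### The job

The three parcels on the packing bench are in each other's dispatch trays: put each one into the tray of its own tape colour, centred and squared up with its length along the tray, flat on the tray floor and label side up. A tray takes only one parcel, so park one in the empty grey tray on the way; the grey tray is empty again at the end. Set the parcels down gently without dropping or tipping them, and leave the tape roll, mug and tape dispenser where they are.

Things in the scene. Friction and masses are not known exactly. Their poses are not given: they have to be found in the camera images.
- parcel_red: small closed cardboard carton, 100 x 60 x 50 mm (own x, y, z), with a red tape band 42 mm wide around its middle (across its width), a red tape along its seam and a small blank white label on top; about 0.2 kg, stiff. Origin: centre of its underside; x along its length, z up. It stands level on the floor of one of the trays.
- parcel_blue: small closed cardboard carton, 92 x 64 x 46 mm (own x, y, z), with a blue tape band 36 mm wide around its middle (across its width), a blue tape along its seam and a small blank white label on top; about 0.2 kg, stiff. Origin: centre of its underside; x along its length, z up. It stands level on the floor of one of the trays.
- parcel_green: small closed cardboard carton, 104 x 54 x 54 mm (own x, y, z), with a green tape band 48 mm wide around its middle (across its width), a green tape along its seam and a small blank white label on top; about 0.2 kg, stiff. Origin: centre of its underside; x along its length, z up. It stands level on the floor of one of the trays.
- tray_red: shallow red tray fixed to the bench, 132 x 112 mm outside (own x, y), inside 124 x 104 mm; floor 4 mm thick, rim 4 mm thick with its top 12 mm above the bench; a thin white 119 x 81 mm rectangle is printed on the floor around its centre. Origin: centre of its underside, at bench height; x along its length, z up. Holds one parcel at the start.
- tray_blue: shallow blue tray fixed to the bench, 132 x 112 mm outside (own x, y), inside 124 x 104 mm; floor 4 mm thick, rim 4 mm thick with its top 12 mm above the bench; a thin white 119 x 81 mm rectangle is printed on the floor around its centre. Origin: centre of its underside, at bench height; x along its length, z up. Holds one parcel at the start.
- tray_green: shallow green tray fixed to the bench, 132 x 112 mm outside (own x, y), inside 124 x 104 mm; floor 4 mm thick, rim 4 mm thick with its top 12 mm above the bench; a thin white 119 x 81 mm rectangle is printed on the floor around its centre. Origin: centre of its underside, at bench height; x along its length, z up. Holds one parcel at the start.
- tray_spare: shallow plain grey tray fixed to the bench, 132 x 112 mm outside (own x, y), inside 124 x 104 mm; floor 4 mm thick, rim 4 mm thick with its top 12 mm above the bench; a thin white 119 x 81 mm rectangle is printed on the floor around its centre. Origin: centre of its underside, at bench height; x along its length, z up. Holds no parcel at the start.
- tape_roll: bystander: orange roll of packing tape lying flat, 96 mm across, 48 mm high, loose. Origin: centre of its underside.
- mug: bystander: white mug, 80 mm across, 90 mm high, handle towards its own +y, loose. Origin: centre of its underside.
- tape_dispenser: bystander: grey and black desk tape dispenser, 150 x 50 mm (own x, y), 60 mm high, loose. Origin: centre of its underside.
Mind the look-alikes: they are no part of the job. Of the things shaped like the tray_green, the green one is meant.

How it is judged:
By the outcome, as a careful person would: the job done as asked, in the order asked, and still so for the second after the job is handed in, with the robot touching nothing.
It also fails if it takes over 102 s, if anything falls off the work surface, if the arm or the gripper's body presses on something with over 40 N, if the wrist force passes 120 N, or if a joint passes its speed limit or range.

## Working session

There is one attempt and no reset: what is moved stays moved. The work goes in short steps, Python scripts to look and compute and a tool call to move; the robot and the scene stay as the last step left them, time stands still between calls to the robot, and variables do not carry over. Pictures are saved under pics/ and viewed, and the job is handed in when it is done.

Besides the shell and the picture viewer there is one more tool, called after "Emit:" as a command line: name --argument value ..., lists and objects as JSON in quotes. arm_command: Moves the arm, as the interface text tells. Its arguments: {"type":"object","properties":{"moves":{"type":"array","items":{"type":"array","items":{"type":"array","items":{"type":"number"}}}},"force":{"type":"number"}},"required":["moves"]}

```bash
mkdir -p pics; ls; python3 - <<'E'
from workcell import manip
import cv2,numpy as np
o=manip.get_obs();print(o)
for n in("scene","top"):
    im=manip.camera(n);cv2.imwrite(f"pics/{n}0.png",im[:,:,::-1]);i=manip.camera_info(n);print(n,i)
E
```

```text
pics
{'clock': 0.0, 'joint_pos': array([-1.17862019,  0.3328431 , -0.06473445,  1.46094689,  0.0216146 ,
        1.34991935, -0.0884925 ]), 'joint_velocities': array([-2.25585951e-03, -5.00237859e-05,  9.73557672e-04, -1.20846644e-04,
       -4.75747868e-04,  1.16110295e-03,  3.53549840e-04]), 'tau': array([-6.54175783e-04, -6.25450516e+01,  4.87157295e-02, -3.91598725e+01,
        1.62896072e-02,  1.00277161e-02,  4.62308822e-05]), 'position': array([0.25173874, 0.57175228, 0.30313126]), 'ee_rot': array([ 0.14507832,  0.69203823, -0.1460702 ,  0.69188067]), 'ft_force': array([ 0.2062754 ,  0.62843088, -0.09882433]), 'torque': array([ 0.03407579,  0.02924797, -0.02804149]), 'grip_width': 0.9998643636066804}
scene {'vfov': 56.063124840955446, 'cx': 258.03233405697193, 'cy': 194.04240070119795, 'pose': array([[-0.86010178,  0.43924684, -0.25939766,  0.84264194],
       [ 0.50995915,  0.72749731, -0.45900908,  0.57100973],
       [-0.01290718, -0.52707674, -0.84971967,  0.94550904],
       [ 0.        ,  0.        ,  0.        ,  1.        ]])}
top {'vfov': 56.72402517417437, 'cx': 253.04153862996532, 'cy': 194.0721357991416, 'pose': array([[ 0.02229729, -0.9831437 ,  0.1814698 ,  0.34597144],
       [-0.99936541, -0.02696176, -0.02327738,  0.08625345],
       [ 0.02777776, -0.18083562, -0.98312099,  1.09271164],
       [ 0.        ,  0.        ,  0.        ,  1.        ]])}
```

View pics/scene0.png

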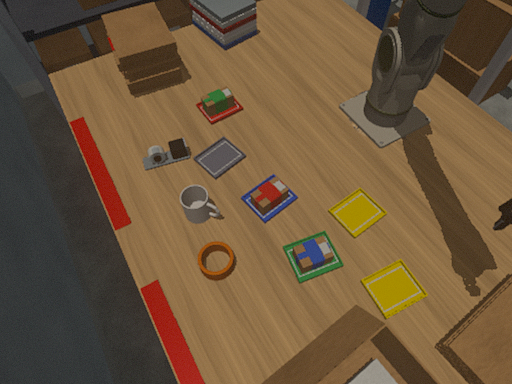

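View pics/top0.png

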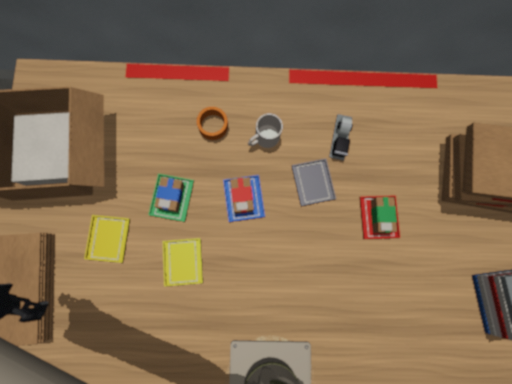

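```bash
cat > h.py <<'E'
from workcell import manip
import cv2,numpy as np
from scipy.spatial.transform import Rotation as R
def cam(n):
    i=manip.camera_info(n); f=192/np.tan(np.radians(i["vfov"])/2)
    return f,i["cx"],i["cy"],np.array(i["pose"])
def unproj(c,uv,z):
    f,cx,cy,P=c; uv=np.atleast_2d(uv).astype(float)
    d=np.c_[(uv[:,0]-cx)/f,(uv[:,1]-cy)/f,np.ones(len(uv))]@P[:3,:3].T
    t=(z-P[2,3])/d[:,2]; return P[:3,3]+d*t[:,None]
def proj(c,X):
    f,cx,cy,P=c; q=(np.atleast_2d(X)-P[:3,3])@P[:3,:3]
    return np.c_[f*q[:,0]/q[:,2]+cx,f*q[:,1]/q[:,2]+cy]
def rectpose(c,mask,z):
    cs,_=cv2.findContours(mask.astype(np.uint8),cv2.RETR_EXTERNAL,cv2.CHAIN_APPROX_NONE)
    pts=np.vstack([k[:,0] for k in cs if len(k)>8])
    w=unproj(c,pts,z)[:,:2]
    (cx,cy),(a,b),ang=cv2.minAreaRect((w*1000).astype(np.float32))
    if a<b: a,b,ang=b,a,ang+90
    return cx,cy,a,b,(ang+90)%180-90
E
python3 - <<'E'
from h import *
o=manip.get_obs()
im=manip.camera("wrist");cv2.imwrite("pics/w0.png",im[:,:,::-1]);f,cx,cy,P=cam("wrist")
T=np.eye(4);T[:3,:3]=R.from_quat(o["ee_rot"]).as_matrix();T[:3,3]=o["position"]
print(f,cx,cy);print(np.round(np.linalg.inv(T)@P,3)); print(T.round(3))
manip.camera("top");c=cam("top")
for n,z in [("tray_red",.012),("tray_blue",.012),("tray_green",.012),("tray_spare",.012),("parcel_red",.054),("parcel_blue",.05),("parcel_green",.058),("tape_roll",.048),("mug",.09),("tape_dispenser",.03)]:
    for r in manip.regions_of(n,"top"):
        print(n,round(r["confidence"],2),np.round(r["rect"]),np.round(rectpose(c,r["mask"],z),1))
print(manip.get_obs()["clock"])
E
```

```text
340.1320799486931 254.91528733174215 191.2778422550969
[[-0.001 -0.28   0.96  -0.069]
 [ 1.    -0.     0.001  0.   ]
 [-0.     0.96   0.28  -0.072]
 [ 0.     0.     0.     1.   ]]
[[-0.     0.403  0.915  0.252]
 [-0.001  0.915 -0.403  0.572]
 [-1.    -0.001  0.     0.303]
 [ 0.     0.     0.     1.   ]]
tray_red 0.96 [359. 200. 402. 244.] [ 484.4 -331.7  132.6  116.4    3.4]
tray_blue 0.72 [226. 173. 264. 222.] [531.3  86.9 138.2 115.3   9.5]
tray_blue 0.54 [154. 176. 186. 215.] [537.4 317.   99.7  77.5  -8.9]
tray_blue 0.38 [369. 198. 399. 236.] [ 491.3 -344.8  111.9   79.1    1.4]
tray_green 0.91 [ 85. 214. 131. 263.] [398.  492.8 131.9 115.9  -4.7]
tray_green 0.69 [151. 173. 193. 221.] [527.9 310.1 133.1 116.1  -8.1]
tray_green 0.58 [162. 242. 206. 285.] [335.2 264.8 131.6 114.3   6.1]
tray_spare 0.56 [293. 158. 332. 207.] [ 589.  -127.9  135.9  116.3   12.9]
parcel_red 0.73 [229. 175. 256. 212.] [532.1  94.3 109.5  63.9   9.9]
parcel_blue 0.81 [157. 177. 186. 213.] [530.4 309.9  94.   72.9  -7.8]
parcel_green 0.56 [371. 200. 397. 233.] [ 485.6 -325.6  111.5   74.6   -2.2]
tape_roll 0.66 [198. 108. 226. 137.] [759.1 193.5 104.5  92.7   2. ]
mug 0.8 [249. 117. 283. 150.] [718.4  23.6 116.2  80.3 -21.8]
mug 0.37 [148. 174. 192. 222.] [514.4 293.8 123.7 106.9  -9.7]
tape_dispenser 0.56 [330. 115. 352. 161.] [ 731.7 -215.6  149.1   59.8  -10.1]
0.7
```

View pics/w0.png

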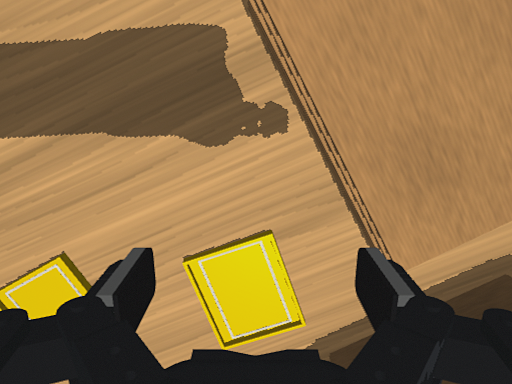

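```bash
cat >> h.py <<'E'
def plan(x,y,z,yaw=None):
    """x,y,z TCP target m; yaw = world angle (deg) of parcel length (jaw y at yaw+90 mod 180)"""
    o=manip.get_obs();M=R.from_quat(o["ee_rot"]).as_matrix();p=o["position"]
    cur=np.degrees(np.arctan2(M[1,1],M[0,1]))
    turn=0
    if yaw is not None:
        turn=-(((yaw+90-cur)+90)%180-90)
    M2=M@R.from_rotvec([np.radians(turn),0,0]).as_matrix()
    s=(np.array([x,y,z])-p)@M2/.025
    tilt=np.degrees(np.arccos(-M[2,0]))
    n=int(np.ceil(max(abs(s).max(),np.linalg.norm(s)/1.3)))
    print(f"t={o['clock']:.2f} pos={p.round(4)} jaw={cur:.1f} tilt={tilt:.2f} w={o['grip_width']:.3f} F={o['ft_force'].round(1)} | turn {turn:.2f} total {s.round(2)} n={n} each {(s/max(n,1)).round(3)}")
def shot(name,fn,scale=1):
    c=cam(name);im=manip.camera(name);cv2.imwrite(f"pics/{fn}.png",im[:,:,::-1]);return c,im
E
python3 -c "
from h import *
plan(.53,.31,.28,-8)"
```

```text
t=0.70 pos=[0.2519 0.572  0.3039] jaw=66.2 tilt=0.01 w=0.999 F=[-0.6  0.2 -0. ] | turn -15.76 total [ 0.96 -8.83 12.48] n=13 each [ 0.074 -0.679  0.96 ]
```

Emit:
arm_command --moves '[[[0, 0, 0, 0, -5.25], [0, 0, 0, 0, -5.25], [0, 0, 0, 0, -5.25], [0, 0.1, -0.68, 0.96, 0], [0, 0.1, -0.68, 0.96, 0], [0, 0.1, -0.68, 0.96, 0], [0, 0.1, -0.68, 0.96, 0], [0, 0.1, -0.68, 0.96, 0], [0, 0.1, -0.68, 0.96, 0], [0, 0.1, -0.68, 0.96, 0], [0, 0.1, -0.68, 0.96, 0], [0, 0.1, -0.68, 0.96, 0]]]'

```text
clock: 1.7
position: [0.4454, 0.3892, 0.2815]
ee_rot: [0.05, 0.705, -0.049, 0.705]
ft_force: [0.7, 0.9, 0.1]
grip_width: 1.003
```

Emit:
arm_command --moves '[[[0, 0.1, -0.68, 0.96, 0], [0, 0, -0.68, 0.96, 0], [0, 0, -0.68, 0.96, 0], [0, 0, -0.68, 0.96, 0], [0, 0, 0, 0, 0], [0, 0, 0, 0, 0]]]'

```text
clock: 2.2
position: [0.5312, 0.3079, 0.2788]
ee_rot: [0.051, 0.705, -0.051, 0.705]
ft_force: [-0.2, 0.4, -0.0]
grip_width: 1.003
```

```bash
python3 -c "
from h import *
plan(.53,.31,.28,-8)
c,im=shot('wrist','w1')"
```

```text
t=2.20 pos=[0.5312 0.3079 0.2788] jaw=81.8 tilt=0.03 w=1.003 F=[-0.2  0.4 -0. ] | turn -0.22 total [-0.05  0.08 -0.06] n=1 each [-0.047  0.075 -0.06 ]
```

View pics/w1.png

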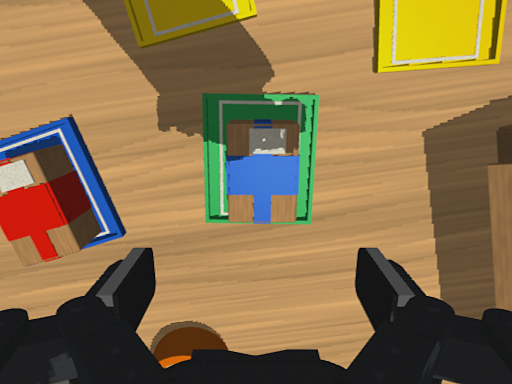

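```bash
cat >> h.py <<'E'
from scipy.optimize import minimize
DIM=dict(parcel_red=(.1,.06,.05),parcel_blue=(.092,.064,.046),parcel_green=(.104,.054,.054))
def boxpts(x,y,yaw,L,W,z0,z1):
    a=np.radians(yaw);c,s=np.cos(a),np.sin(a)
    q=np.array([[i*L/2,j*W/2] for i in(-1,1) for j in(-1,1)])@np.array([[c,s],[-s,c]])+[x,y]
    return np.vstack([np.c_[q,np.full(4,z)] for z in(z0,z1)])
def hull(c,P):
    return cv2.convexHull(proj(c,P).astype(np.float32))[:,0]
def iou_fit(c,mask,L,W,z0,z1,x0,ign=None):
    S=4;m=cv2.resize(mask.astype(np.float32),None,fx=S,fy=S,interpolation=cv2.INTER_LINEAR)
    def f(p):
        h=hull(c,boxpts(p[0],p[1],p[2]*20,L,W,z0,z1))
        d=np.zeros(m.shape,np.uint8);cv2.fillConvexPoly(d,np.round(((h+.5)*S-.5)*16).astype(np.int32),1,shift=4)
        d=d.astype(np.float32)
        if ign is not None: d=d*ign; mm=m*ign
        else: mm=m
        return 1-np.minimum(d,mm).sum()/np.maximum(d,mm).sum()
    b=None
    for dy in(0,.3,-.3):
        s=np.array([x0[0],x0[1],x0[2]/20+dy])
        r=minimize(f,s,method="Nelder-Mead",options=dict(initial_simplex=[s,s+[.01,0,0],s+[0,.01,0],s+[0,0,.2]],xatol=1e-5,fatol=1e-5))
        if b is None or r.fun<b.fun:b=r
    return b.x[0],b.x[1],b.x[2]*20,1-b.fun
def look(fn,parcel,tray,x0,draw=True):
    o=manip.get_obs();c,im=shot("wrist",fn)
    out=im.copy();pm=None;res={}
    if parcel:
        rs=manip.regions_of(parcel,"wrist")
        best=None
        for r in rs:
            w=unproj(c,[np.mean(np.nonzero(r["mask"])[::-1],axis=1)],.03)[0]
            e=np.hypot(w[0]-x0[0],w[1]-x0[1]); print(parcel,round(r["confidence"],2),np.round(r["rect"]),round(e,3))
            if e<.06 and (best is None): best=r
        if best is not None:
            pm=best["mask"];L,W,H=DIM[parcel];res["p"]=p=iou_fit(c,pm,L,W,.004,.004+H,x0);print(parcel,np.round(p,4))
            cv2.polylines(out,[np.round(hull(c,boxpts(*p[:3],L,W,.004,.004+H))).astype(int)],True,(255,0,255),1)
            cv2.polylines(out,[np.round(proj(c,boxpts(*p[:3],L,W,.004+H,.004+H))[[0,1,3,2]]).astype(int)],True,(255,0,255),1)
    if tray:
        rs=manip.regions_of(tray,"wrist");best=None
        for r in rs:
            w=unproj(c,[np.mean(np.nonzero(r["mask"])[::-1],axis=1)],.012)[0]
            e=np.hypot(w[0]-x0[0],w[1]-x0[1]); print(tray,round(r["confidence"],2),np.round(r["rect"]),round(e,3))
            if e<.07 and best is None and r["mask"].sum()>1500: best=r
        if best is not None:
            ign=None
            m=best["mask"]
            if pm is not None:
                ph=np.zeros(m.shape,np.uint8);cv2.fillConvexPoly(ph,cv2.convexHull(np.argwhere(pm)[:,::-1].astype(np.int32)),1)
                ph=cv2.dilate(ph,np.ones((5,5)));ign=cv2.resize((1-ph).astype(np.float32),None,fx=4,fy=4,interpolation=cv2.INTER_NEAREST)
            res["t"]=t=iou_fit(c,m,.132,.112,0,.012,x0,ign);print(tray,np.round(t,4))
            for zz,l,w in((.012,.132,.112),(.0,.132,.112),(.004,.119,.081)):
                cv2.polylines(out,[np.round(proj(c,boxpts(*t[:3],l,w,zz,zz))[[0,1,3,2]]).astype(int)],True,(255,255,0),1)
    u,v=proj(c,[[x0[0],x0[1],.02]])[0];u=int(np.clip(u,110,402));v=int(np.clip(v,90,294))
    cv2.imwrite(f"pics/{fn}f.png",cv2.resize(out[v-90:v+90,u-110:u+110,::-1],None,fx=3,fy=3,interpolation=cv2.INTER_NEAREST))
    return res
E
python3 -c "
from h import *
look('w2','parcel_blue','tray_green',(.53,.31,-8))"
```

```text
parcel_blue 0.87 [223. 124. 298. 229.] 0.005
parcel_blue [ 0.5326  0.3138 -8.4032  0.9621]
tray_green 0.97 [203.  93. 317. 226.] 0.022
tray_green 0.83 [122.   0. 253.  54.] 0.15
tray_green 0.71 [371.   0. 505.  78.] 0.203
tray_green 0.18 [222. 123. 299. 227.] 0.008
tray_green [ 0.5281  0.3119 -9.1594  0.9604]
```

View pics/w2f.png

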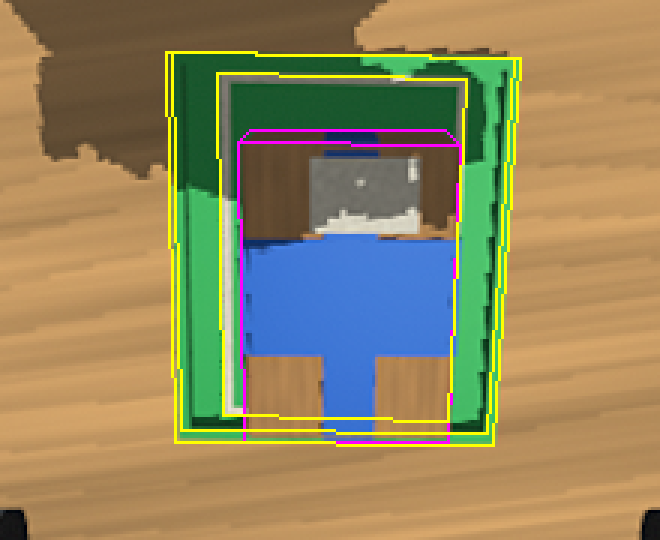

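```bash
python3 -c "
from h import *
plan(.5326,.3135,.084,-8.5)"
```

```text
t=2.40 pos=[0.529  0.311  0.2789] jaw=82.1 tilt=0.04 w=1.001 F=[-0.5  0.5 -0.2] | turn 0.61 total [7.8  0.12 0.13] n=8 each [0.975 0.014 0.016]
```

Emit:
arm_command --moves '[[[0, 0.9, 0.02, 0.03, 0.5], [0, 1, 0.02, 0.03, 0], [0, 1, 0.02, 0.02, 0], [0, 1, 0.02, 0.02, 0], [0, 1, 0.02, 0.02, 0], [0, 0.8, 0, 0, 0], [0, 0.6, 0, 0, 0], [0, 0.5, 0, 0, 0], [0, 0.5, 0, 0, 0], [0, 0.5, 0, 0, 0], [0, 0, 0, 0, 0], [0, 0, 0, 0, 0]]]' --force 40

```text
clock: 3.4
position: [0.5331, 0.3118, 0.0836]
ee_rot: [0.052, 0.705, -0.053, 0.705]
ft_force: [0.1, -0.3, 1.4]
grip_width: 0.999
```

```bash
python3 -c "
from h import *
plan(.5326,.3135,.084,-8.5)
shot('wrist','w3')
plan(.5326,.3135,.084,-8.5)
shot('scene','s3')
plan(.5326,.3135,.084,-8.5)
"
```

```text
t=3.40 pos=[0.5331 0.3118 0.0836] jaw=81.5 tilt=0.04 w=0.999 F=[ 0.1 -0.3  1.4] | turn 0.00 total [-0.02  0.06 -0.03] n=1 each [-0.016  0.065 -0.03 ]
t=3.45 pos=[0.5336 0.312  0.0844] jaw=81.5 tilt=0.04 w=0.997 F=[0.3 0.2 0. ] | turn -0.01 total [ 0.02  0.05 -0.05] n=1 each [ 0.016  0.054 -0.046]
t=3.50 pos=[0.5338 0.312  0.0848] jaw=81.5 tilt=0.08 w=0.999 F=[ 0.7  0.3 -0.6] | turn -0.02 total [ 0.03  0.05 -0.06] n=1 each [ 0.032  0.052 -0.056]
```

View pics/w3.png

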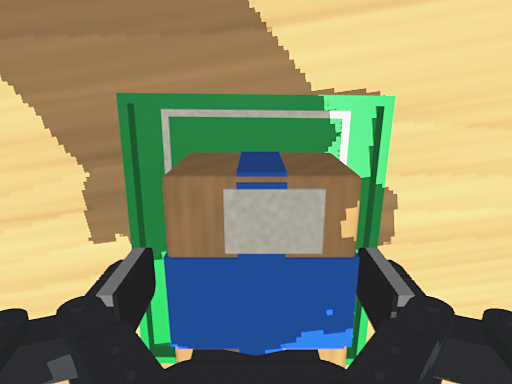

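View pics/s3.png

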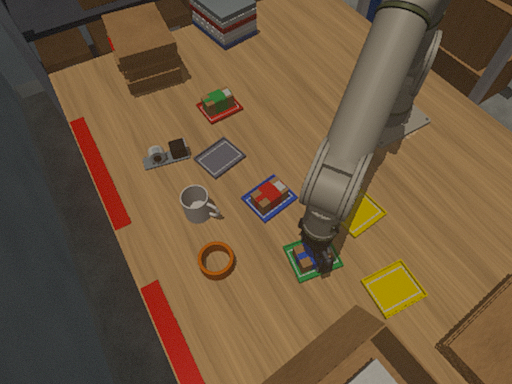

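Emit:
arm_command --moves '[[[0, 0, 0.06, -0.04, 0], [0.2, 0, 0, 0, 0], [1, 0, 0, 0, 0], [1, 0, 0, 0, 0], [1, 0, 0, 0, 0], [1, 0, 0, 0, 0], [1, 0, 0, 0, 0], [1, 0, 0, 0, 0]]]' --force 40

```text
clock: 4.17
position: [0.5328, 0.3138, 0.0847]
ee_rot: [0.053, 0.705, -0.052, 0.705]
ft_force: [-0.6, -0.3, 6.1]
grip_width: 0.744
```

```bash
python3 -c "
from h import *
plan(.5326,.3135,.084,-8.5)
shot('wrist','w4')
plan(.5326,.3135,.084,-8.5)
"
```

```text
t=4.17 pos=[0.5328 0.3138 0.0847] jaw=81.5 tilt=0.08 w=0.744 F=[-0.6 -0.3  6.1] | turn -0.00 total [ 0.03 -0.01 -0.01] n=1 each [ 0.028 -0.015 -0.007]
t=4.22 pos=[0.5328 0.3138 0.0847] jaw=81.5 tilt=0.08 w=0.741 F=[-0.7  1.1  6.1] | turn -0.00 total [ 0.03 -0.02 -0.01] n=1 each [ 0.027 -0.015 -0.007]
```

View pics/w4.png

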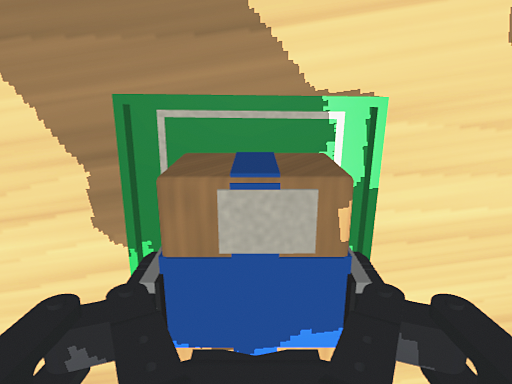

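```bash
python3 -c "
from h import *
plan(.5328,.3138,.235,-8.5)
plan(.665,-.11,.235,12.9)
"
```

```text
t=4.22 pos=[0.5328 0.3138 0.0847] jaw=81.5 tilt=0.08 w=0.741 F=[-0.7  1.1  6.1] | turn -0.00 total [-6.01  0.01  0.  ] n=7 each [-0.859  0.001  0.   ]
t=4.22 pos=[0.5328 0.3138 0.0847] jaw=81.5 tilt=0.08 w=0.741 F=[-0.7  1.1  6.1] | turn -21.40 total [ -6.03 -17.7    1.38] n=18 each [-0.335 -0.983  0.076]
```

Emit:
arm_command --moves '[[[1, -0.2, 0, 0, 0], [1, -0.5, 0, 0, 0], [1, -0.8, 0, 0, 0], [1, -1, 0, 0, 0], [1, -1, 0, 0, 0], [1, -1, 0, 0, 0], [1, -1, 0, 0, 0], [1, -0.5, 0, 0, 0], [1, 0, 0, 0, -5.35], [1, 0, 0, 0, -5.35], [1, 0, 0, 0, -5.35], [1, 0, 0, 0, -5.35]]]'

```text
clock: 5.22
position: [0.5323, 0.313, 0.2338]
ee_rot: [-0.081, 0.703, 0.081, 0.702]
ft_force: [0.0, -0.7, -2.3]
grip_width: 0.747
```

Emit:
arm_command --moves '[[[1, 0, -0.4, 0.04, 0], [1, 0, -0.7, 0.07, 0], [1, 0, -0.9, 0.07, 0], [1, 0, -0.95, 0.08, 0], [1, 0, -0.95, 0.08, 0], [1, 0, -0.95, 0.08, 0], [1, 0, -0.95, 0.08, 0], [1, 0, -0.95, 0.08, 0], [1, 0, -0.95, 0.08, 0], [1, 0, -0.95, 0.08, 0], [1, 0, -0.95, 0.08, 0], [1, 0, -0.95, 0.08, 0]]]'

```text
clock: 6.22
position: [0.6133, 0.059, 0.2338]
ee_rot: [-0.078, 0.703, 0.078, 0.703]
ft_force: [0.3, -0.0, -2.4]
grip_width: 0.745
```

Emit:
arm_command --moves '[[[1, 0, -0.95, 0.08, 0], [1, 0, -0.95, 0.08, 0], [1, 0, -0.95, 0.08, 0], [1, 0, -0.95, 0.08, 0], [1, 0, -0.95, 0.08, 0], [1, 0, -0.95, 0.08, 0], [1, 0, -0.9, 0.08, 0], [1, 0, -0.6, 0.04, 0], [1, 0, -0.3, 0.02, 0], [1, 0, 0, 0, 0], [1, 0, 0, 0, 0]]]'

```text
clock: 7.13
position: [0.6701, -0.1173, 0.2337]
ee_rot: [-0.079, 0.703, 0.079, 0.703]
ft_force: [-0.4, 0.5, -1.6]
grip_width: 0.743
```

```bash
python3 -c "
from h import *
plan(.665,-.11,.235,12.9)
look('w5',None,'tray_spare',(.589,-.128,13))
plan(.665,-.11,.235,12.9)
"
```

```text
t=7.13 pos=[ 0.6701 -0.1173  0.2337] jaw=102.9 tilt=0.05 w=0.743 F=[-0.4  0.5 -1.6] | turn -0.05 total [-0.05  0.33 -0.13] n=1 each [-0.053  0.331 -0.133]
tray_spare 0.71 [485. 291. 510. 334.] 0.322
t=7.23 pos=[ 0.6702 -0.1161  0.2338] jaw=103.0 tilt=0.07 w=0.744 F=[-0.3  0.4 -1.5] | turn 0.08 total [-0.05  0.29 -0.15] n=1 each [-0.046  0.285 -0.149]
```

View pics/w5.png

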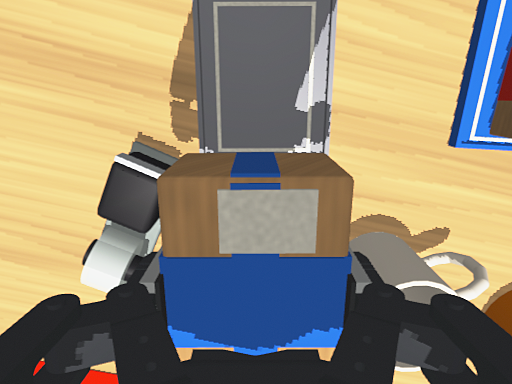

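View pics/w5f.png

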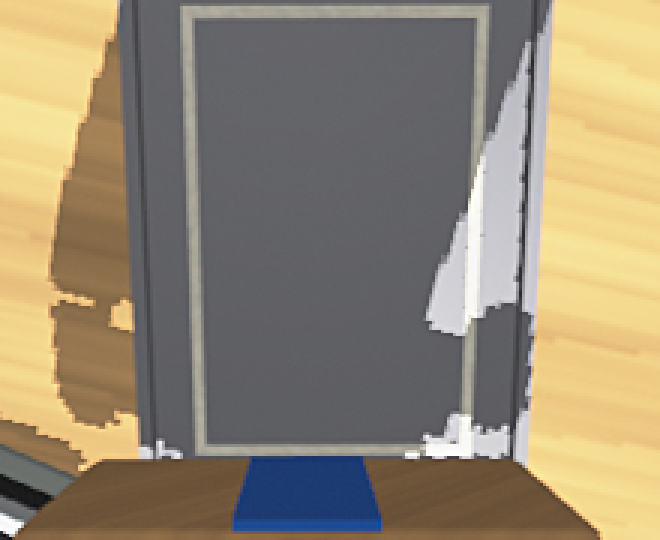

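```bash
cat >> h.py <<'E'
def rectfit(c,px,L=.119,W=.081,z=.004):
    w=unproj(c,px,z)[:,:2]; ctr=w.mean(0)
    # order: image TL,TR,BR,BL ; length along image vertical
    d=(w[3]-w[0]+w[2]-w[1]); yaw=(np.degrees(np.arctan2(d[1],d[0]))+90)%180-90
    d2=(w[1]-w[0]+w[2]-w[3]);y2=(np.degrees(np.arctan2(d2[1],d2[0])))%180-90
    print("ctr",ctr.round(4),"yawL %.2f yawW %.2f"%(yaw,y2),"len",np.linalg.norm(w[3]-w[0]).round(4),np.linalg.norm(w[2]-w[1]).round(4),"wid",np.linalg.norm(w[1]-w[0]).round(4),np.linalg.norm(w[2]-w[3]).round(4))
E
python3 - <<'E'
from h import *
c=cam("wrist")
u,v=proj(c,[[.589,-.128,.02]])[0];u=int(np.clip(u,110,402));v=int(np.clip(v,90,294));print(u,v)
z=np.array([[181,5],[490,4],[472,456],[197,457]])
px=(z+.5)/3-.5+[u-110,v-90];print(px.round(1))
rectfit(c,px)
E
```

```text
262 90
[[212.    1.3]
 [315.    1. ]
 [309.  151.7]
 [217.3 152. ]]
ctr [ 0.59   -0.1266] yawL 13.24 yawW 13.17 len 0.1193 0.1193 wid 0.0809 0.081
```

```bash
python3 -c "
from h import *
plan(.590,-.1266,.120,13.2)
"
```

```text
t=7.23 pos=[ 0.6702 -0.1161  0.2338] jaw=103.0 tilt=0.07 w=0.744 F=[-0.3  0.4 -1.5] | turn -0.22 total [ 4.55  0.32 -3.22] n=5 each [ 0.911  0.064 -0.644]
```

Emit:
arm_command --moves '[[[1, 0, 0.03, -0.3, -0.2], [1, 0.2, 0.05, -0.6, 0], [1, 0.5, 0.08, -0.8, 0], [1, 0.8, 0.08, -0.8, 0], [1, 0.9, 0.08, -0.5, 0], [1, 0.9, 0, -0.22, 0], [1, 0.8, 0, 0, 0], [1, 0.4, 0, 0, 0], [1, 0, 0, 0, 0], [1, 0, 0, 0, 0]]]'

```text
clock: 8.07
position: [0.5902, -0.128, 0.1218]
ee_rot: [-0.081, 0.702, 0.081, 0.703]
ft_force: [0.9, -0.5, -0.7]
grip_width: 0.744
```

```bash
python3 -c "
from h import *
plan(.590,-.1266,.085,13.2)
shot('wrist','w6')
plan(.590,-.1266,.085,13.2)
"
```

```text
t=8.07 pos=[ 0.5902 -0.128   0.1218] jaw=103.1 tilt=0.01 w=0.744 F=[ 0.9 -0.5 -0.7] | turn -0.07 total [1.47 0.05 0.01] n=2 each [0.737 0.027 0.003]
t=8.12 pos=[ 0.5907 -0.1282  0.1226] jaw=103.1 tilt=0.09 w=0.744 F=[ 0.8  0.8 -2.5] | turn -0.08 total [ 1.5   0.07 -0.02] n=2 each [ 0.752  0.034 -0.008]
```

View pics/w6.png

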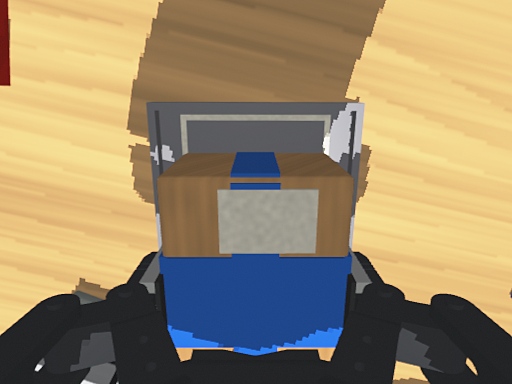

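Emit:
arm_command --moves '[[[1, 0.4, 0.04, 0, 0], [1, 0.4, 0.03, 0, 0], [1, 0.3, 0, 0, 0], [1, 0.2, 0, 0, 0], [1, 0.1, 0, 0, 0], [1, 0.05, 0, 0, 0], [1, 0, 0, 0, 0], [1, 0, 0, 0, 0]]]'

```text
clock: 8.78
position: [0.5899, -0.1269, 0.0853]
ee_rot: [-0.081, 0.702, 0.08, 0.703]
ft_force: [0.4, 0.8, -2.5]
grip_width: 0.741
```

```bash
python3 -c "
from h import *
plan(.590,-.1266,.085,13.2)
"
```

```text
t=8.78 pos=[ 0.5899 -0.1269  0.0853] jaw=103.1 tilt=0.04 w=0.741 F=[ 0.4  0.8 -2.5] | turn -0.12 total [0.01 0.01 0.01] n=1 each [0.014 0.009 0.007]
```

Emit:
arm_command --moves '[[[1, 0.02, 0, 0, 0], [1, 0.02, 0, 0, 0], [1, 0, 0, 0, 0], [1, 0, 0, 0, 0]]]'

```text
clock: 9.12
position: [0.5899, -0.1269, 0.0847]
ee_rot: [-0.081, 0.702, 0.08, 0.703]
ft_force: [-2.7, -0.4, 5.0]
grip_width: 0.748
```

Contact (+5 N). Release and rise.

Emit:
arm_command --moves '[[[0.2, 0, 0, 0, 0], [0.15, 0, 0, 0, 0], [0.1, 0, 0, 0, 0], [0, 0, 0, 0, 0], [0, 0, 0, 0, 0], [0, -0.3, 0, 0, 0], [0, -0.6, 0, 0, 0], [0, -1, 0, 0, 0], [0, -1, 0, 0, 0], [0, -1, 0, 0, 0], [0, -1, 0, 0, 0], [0, -1, 0, 0, 0]]]'

```text
clock: 10.12
position: [0.5894, -0.1269, 0.2336]
ee_rot: [-0.081, 0.702, 0.08, 0.703]
ft_force: [1.2, -0.2, 0.6]
grip_width: 0.999
```

Emit:
arm_command --moves '[[[0, -1, 0, 0, 0], [0, -0.8, 0, 0, 0], [0, 0, 0, 0, 0], [0, 0, 0, 0, 0]]]'

```text
clock: 10.45
position: [0.59, -0.1269, 0.2782]
ee_rot: [-0.081, 0.702, 0.08, 0.703]
ft_force: [-0.2, 0.4, -0.5]
grip_width: 1.003
```

```bash
python3 -c "
from h import *
plan(.590,-.1266,.28,13.2)
look('w7','parcel_blue','tray_spare',(.59,-.127,13.2))
plan(.485,-.328,.28,0)
"
```

```text
t=10.45 pos=[ 0.59   -0.1269  0.2782] jaw=103.1 tilt=0.16 w=1.003 F=[-0.2  0.4 -0.5] | turn -0.12 total [-0.07  0.01  0.  ] n=1 each [-0.07   0.012  0.003]
parcel_blue 0.89 [219. 120. 295. 224.] 0.0
parcel_blue [ 0.5898 -0.1268 13.3538  0.9696]
tray_spare 0.92 [199.  96. 314. 226.] 0.016
tray_spare [ 0.5893 -0.128  13.0008  0.9636]
t=10.60 pos=[ 0.5891 -0.1266  0.2756] jaw=103.1 tilt=0.10 w=0.998 F=[ 0.  -0.2 -0. ] | turn 13.09 total [-0.17 -8.05 -4.17] n=9 each [-0.019 -0.895 -0.463]
```

View pics/w7f.png

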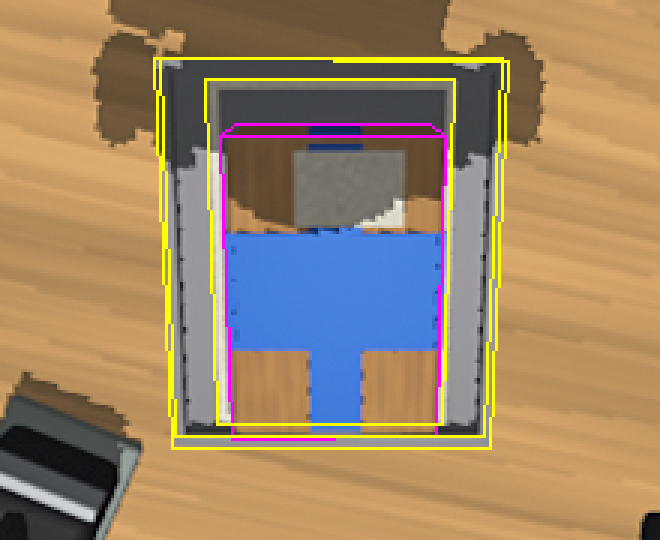

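Emit:
arm_command --moves '[[[0, 0, 0, 0, 4.1], [0, 0, 0, 0, 4], [0, 0, 0, 0, 4], [0, -0.05, -0.9, -0.46, 0], [0, -0.05, -0.9, -0.46, 0], [0, -0.05, -0.9, -0.46, 0], [0, 0, -0.9, -0.46, 0], [0, 0, -0.9, -0.46, 0], [0, 0, -0.9, -0.46, 0], [0, 0, -0.9, -0.46, 0], [0, 0, -0.9, -0.46, 0], [0, 0, -0.85, -0.46, 0]]]'

```text
clock: 11.6
position: [0.4885, -0.3308, 0.2793]
ee_rot: [-0.006, 0.708, 0.006, 0.706]
ft_force: [0.5, -0.4, 0.3]
grip_width: 1.001
```

Emit:
arm_command --moves '[[[0, 0, 0, 0, 0], [0, 0, 0, 0, 0], [0, 0, 0, 0, 0]]]'

```text
clock: 11.85
position: [0.4898, -0.329, 0.2795]
ee_rot: [-0.006, 0.707, 0.007, 0.707]
ft_force: [1.1, 0.9, 0.8]
grip_width: 1.0
```

```bash
python3 -c "
from h import *
look('w8','parcel_green','tray_red',(.485,-.328,0))
plan(.485,-.328,.085,0)
"
```

```text
parcel_green 0.97 [217. 108. 279. 230.] 0.008
parcel_green [ 0.4867 -0.3343  1.5442  0.9625]
tray_red 0.73 [192.  89. 309. 228.] 0.015
tray_red [ 0.4846 -0.3327  3.7276  0.9685]
t=12.00 pos=[ 0.4902 -0.3285  0.28  ] jaw=91.1 tilt=0.05 w=0.999 F=[1.2 0.1 0.5] | turn 1.10 total [ 7.8   0.02 -0.21] n=8 each [ 0.975  0.002 -0.026]
```

View pics/w8f.png

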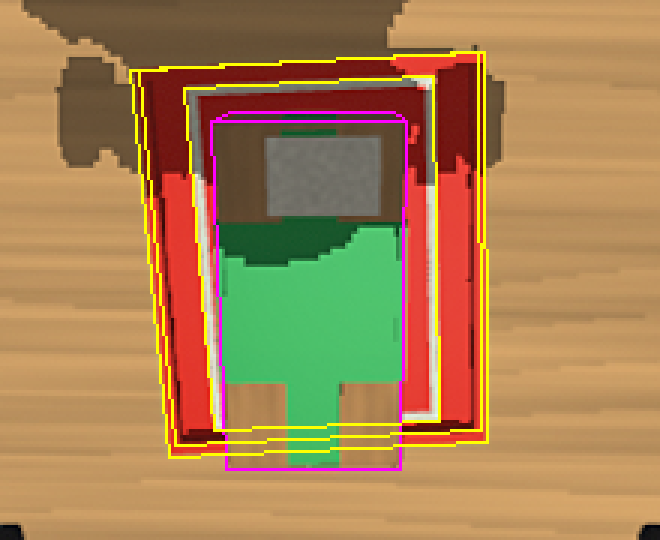

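```bash
python3 -c "
from h import *
plan(.4865,-.3343,.085,1.5)
"
```

```text
t=12.00 pos=[ 0.4902 -0.3285  0.28  ] jaw=91.1 tilt=0.05 w=0.999 F=[1.2 0.1 0.5] | turn -0.40 total [ 7.8  -0.23 -0.15] n=8 each [ 0.975 -0.029 -0.019]
```

Emit:
arm_command --moves '[[[0, 0.9, -0.08, -0.05, -0.4], [0, 1, -0.08, -0.05, 0], [0, 1, -0.07, -0.05, 0], [0, 1, 0, 0, 0], [0, 1, 0, 0, 0], [0, 0.8, 0, 0, 0], [0, 0.6, 0, 0, 0], [0, 0.5, 0, 0, 0], [0, 0.5, 0, 0, 0], [0, 0.5, 0, 0, 0], [0, 0, 0, 0, 0], [0, 0, 0, 0, 0]]]'

```text
clock: 13.0
position: [0.4859, -0.3355, 0.085]
ee_rot: [-0.008, 0.707, 0.009, 0.707]
ft_force: [-0.1, 0.1, -0.3]
grip_width: 1.0
```

```bash
python3 -c "
from h import *
shot('wrist','w9')
plan(.4865,-.3343,.085,1.5)
"
```

```text
t=13.05 pos=[ 0.4862 -0.3357  0.0858] jaw=91.4 tilt=0.03 w=1.001 F=[0.  0.  0.3] | turn -0.11 total [0.03 0.06 0.01] n=1 each [0.03  0.057 0.012]
```

View pics/w9.png

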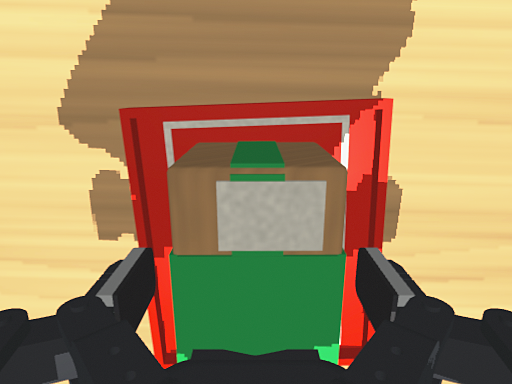

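Emit:
arm_command --moves '[[[0, 0, 0.06, 0, 0], [0.2, 0, 0, 0, 0], [1, 0, 0, 0, 0], [1, 0, 0, 0, 0], [1, 0, 0, 0, 0], [1, 0, 0, 0, 0], [1, 0, 0, 0, 0], [1, 0, 0, 0, 0], [1, 0, 0, 0, 0]]]' --force 40

```text
clock: 13.8
position: [0.4863, -0.3344, 0.086]
ee_rot: [-0.009, 0.707, 0.008, 0.707]
ft_force: [-0.7, 0.6, 6.4]
grip_width: 0.625
```

```bash
python3 -c "
from h import *
shot('wrist','w10')
plan(.6,.32,.235,-9)
"
```

```text
t=13.85 pos=[ 0.4863 -0.3343  0.086 ] jaw=91.4 tilt=0.06 w=0.631 F=[-1.1  0.2  6.1] | turn 10.38 total [-5.96 26.56  0.4 ] n=27 each [-0.221  0.984  0.015]
```

View pics/w10.png

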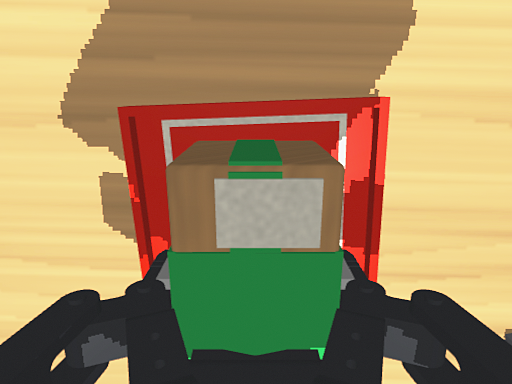

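Emit:
arm_command --moves '[[[1, -0.2, 0, 0, 0], [1, -0.5, 0, 0, 0], [1, -0.8, 0, 0, 0], [1, -1, 0, 0, 0], [1, -1, 0, 0, 0], [1, -1, 0, 0, 0], [1, -1, 0, 0, 0], [1, -0.5, 0, 0, 0], [1, 0, 0, 0, 5.2], [1, 0, 0.4, 0.02, 5.2], [1, 0, 0.7, 0.02, 0], [1, 0, 0.9, 0.02, 0]]]'

```text
clock: 14.85
position: [0.4934, -0.2855, 0.2352]
ee_rot: [0.057, 0.705, -0.057, 0.704]
ft_force: [0.8, 0.2, -3.3]
grip_width: 0.626
```

Emit:
arm_command --moves '[[[1, 0, 1, 0.02, 0], [1, 0, 1, 0.02, 0], [1, 0, 1, 0.02, 0], [1, 0, 1, 0.02, 0], [1, 0, 1, 0.02, 0], [1, 0, 1, 0.02, 0], [1, 0, 1, 0.02, 0], [1, 0, 1, 0.02, 0], [1, 0, 1, 0.02, 0], [1, 0, 1, 0.02, 0], [1, 0, 1, 0.02, 0], [1, 0, 1, 0.02, 0]]]'

```text
clock: 15.85
position: [0.547, 0.0116, 0.2352]
ee_rot: [0.056, 0.705, -0.056, 0.705]
ft_force: [0.6, -1.0, -2.2]
grip_width: 0.626
```

Emit:
arm_command --moves '[[[1, 0, 1, 0, 0], [1, 0, 1, 0, 0], [1, 0, 1, 0, 0], [1, 0, 1, 0, 0], [1, 0, 1, 0, 0], [1, 0, 1, 0, 0], [1, 0, 1, 0, 0], [1, 0, 1, 0, 0], [1, 0, 1, 0, 0], [1, 0, 1, 0, 0], [1, 0, 0.9, 0, 0], [1, 0, 0.7, 0, 0]]]'

```text
clock: 16.85
position: [0.5921, 0.2991, 0.2348]
ee_rot: [0.055, 0.705, -0.055, 0.705]
ft_force: [0.6, 0.1, -3.7]
grip_width: 0.626
```

Emit:
arm_command --moves '[[[1, 0, 0.4, 0, 0], [1, 0, 0.2, 0, 0], [1, 0, 0, 0, 0], [1, 0, 0, 0, 0], [1, 0, 0, 0, 0]]]'

```text
clock: 17.27
position: [0.5954, 0.3101, 0.2355]
ee_rot: [0.056, 0.705, -0.056, 0.705]
ft_force: [0.1, -0.4, -2.8]
grip_width: 0.63
```

```bash
python3 -c "
from h import *
look('w11',None,'tray_green',(.528,.312,-9))
plan(.6,.32,.235,-9)
"
```

```text
tray_green 0.77 [172.   7. 316. 152.] 0.019
tray_green [ 0.4972  0.3167 -8.8537  0.9051]
t=17.37 pos=[0.5954 0.3104 0.2356] jaw=80.9 tilt=0.02 w=0.628 F=[ 1.1 -0.1 -2.8] | turn -0.11 total [0.02 0.41 0.12] n=1 each [0.025 0.407 0.121]
```

View pics/w11.png

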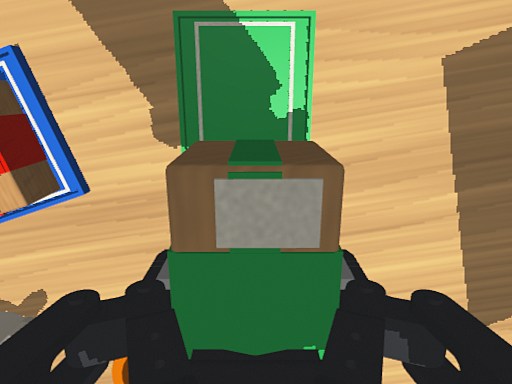

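View pics/w11f.png

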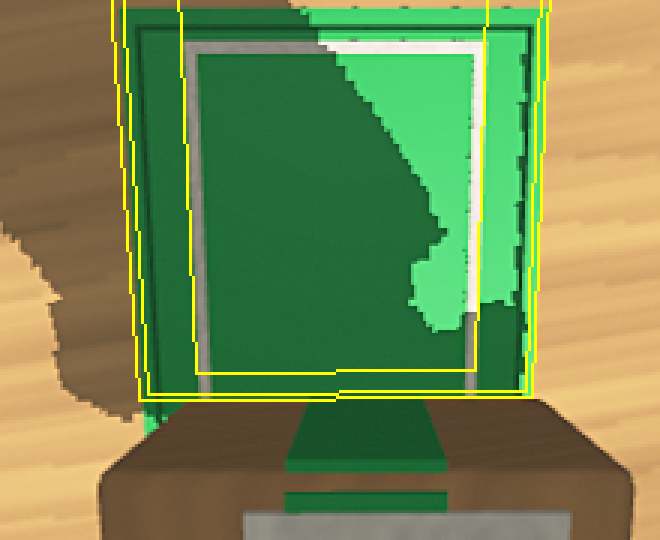

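Emit:
arm_command --moves '[[[1, 0, 0, 0.3, 0], [1, 0, 0, 0.3, 0], [1, 0, 0, 0.2, 0], [1, 0, 0, 0, 0], [1, 0, 0, 0, 0], [1, 0, 0, 0, 0]]]'

```text
clock: 17.87
position: [0.6148, 0.3087, 0.2352]
ee_rot: [0.056, 0.705, -0.056, 0.705]
ft_force: [-0.3, 0.1, -3.0]
grip_width: 0.629
```

```bash
python3 -c "
from h import *
look('w12',None,None,(.528,.312,-9))
c=cam('wrist')
u,v=proj(c,[[.528,.312,.02]])[0];u=int(np.clip(u,110,402));v=int(np.clip(v,90,294));print(u,v)
plan(.6,.32,.235,-9)
"
```

```text
241 90
t=17.92 pos=[0.6146 0.3088 0.2353] jaw=81.0 tilt=0.02 w=0.627 F=[-1.1 -0.  -3.1] | turn -0.00 total [ 0.01  0.35 -0.65] n=1 each [ 0.012  0.351 -0.648]
```

View pics/w12f.png

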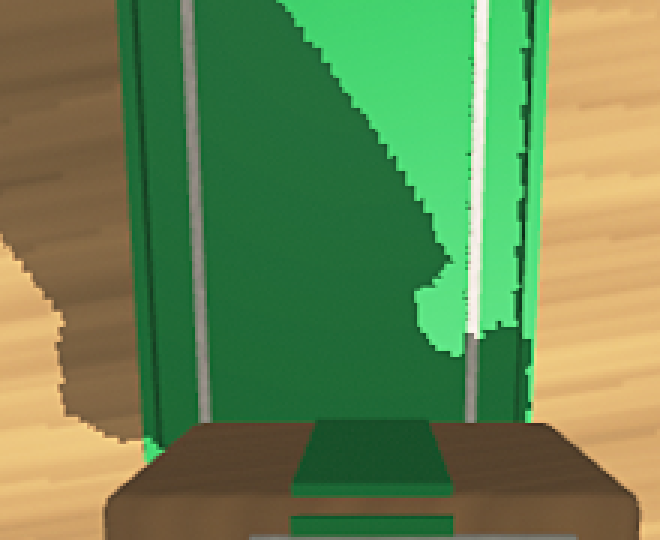

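```bash
cat >> h.py <<'E'
def rect3(c,px,L=.119,z=.004,frm="top"):
    """px: TL,TR,right-line pt, left-line pt; centre from top edge (or bottom if frm=bottom) and known length"""
    w=unproj(c,px,z)[:,:2]
    dl=w[3]-w[0];dr=w[2]-w[1];d=dl/np.linalg.norm(dl)+dr/np.linalg.norm(dr);d/=np.linalg.norm(d)
    ctr=(w[0]+w[1])/2+d*L/2
    a=lambda d:(np.degrees(np.arctan2(d[1],d[0]))+90)%180-90
    print("ctr",ctr.round(4),"yaw L %.2f R %.2f avg %.2f top %.2f"%(a(dl),a(dr),a(d),a(w[1]-w[0])-90),"wid",np.linalg.norm(w[1]-w[0]).round(4),np.linalg.norm(np.cross(np.r_[d,0],np.r_[w[2]-w[3],0])).round(4))
E
python3 - <<'E'
from h import *
f,cx,cy,P=cam("wrist");o=manip.get_obs();P=P.copy();P[:3,3]+=np.array([.5954,.3104,.2356])-o["position"];c=(f,cx,cy,P)
u,v=proj(c,[[.528,.312,.02]])[0];u=int(np.clip(u,110,402));v=int(np.clip(v,90,294));print(u,v)
z=np.array([[184,42],[484,41],[476,397],[201,397]])
px=(z+.5)/3-.5+[u-110,v-90];print(px.round(1))
rect3(c,px)
E
```

```text
243 98
[[194.   21.7]
 [294.   21.3]
 [291.3 140. ]
 [199.7 140. ]]
ctr [0.5282 0.3128] yaw L -8.85 R -8.57 avg -8.71 top -8.82 wid 0.0802 0.0807
```

```bash
python3 -c "
from h import *
plan(.5282,.3126,.120,-8.8)
"
```

```text
t=17.92 pos=[0.6146 0.3088 0.2353] jaw=81.0 tilt=0.02 w=0.627 F=[-1.1 -0.  -3.1] | turn -0.20 total [ 4.61 -0.38 -3.44] n=5 each [ 0.923 -0.076 -0.688]
```

Emit:
arm_command --moves '[[[1, 0, -0.06, -0.3, -0.2], [1, 0.2, -0.08, -0.7, 0], [1, 0.5, -0.08, -0.8, 0], [1, 0.8, -0.08, -0.8, 0], [1, 0.9, -0.08, -0.6, 0], [1, 0.9, 0, -0.24, 0], [1, 0.8, 0, 0, 0], [1, 0.4, 0, 0, 0], [1, 0, 0, 0, 0], [1, 0, 0, 0, 0]]]'

```text
clock: 18.75
position: [0.5285, 0.3125, 0.1234]
ee_rot: [0.054, 0.705, -0.054, 0.705]
ft_force: [-0.1, 0.1, -3.0]
grip_width: 0.63
```

```bash
python3 -c "
from h import *
shot('wrist','w13')
plan(.5282,.3126,.086,-8.8)
"
```

```text
t=18.80 pos=[0.529  0.3127 0.1242] jaw=81.2 tilt=0.09 w=0.629 F=[-0.1  0.9 -3.1] | turn -0.03 total [ 1.53 -0.01 -0.03] n=2 each [ 0.763 -0.005 -0.017]
```

View pics/w13.png

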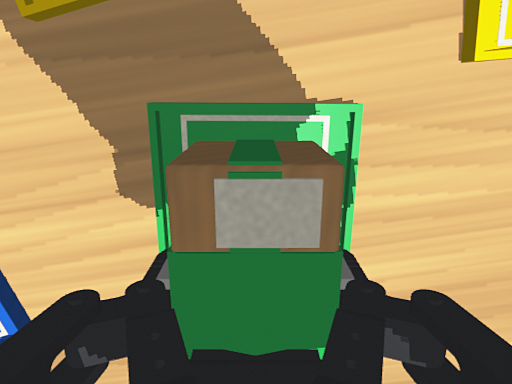

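Emit:
arm_command --moves '[[[1, 0.4, 0, -0.02, 0], [1, 0.4, 0, 0, 0], [1, 0.3, 0, 0, 0], [1, 0.2, 0, 0, 0], [1, 0.1, 0, 0, 0], [1, 0.05, 0, 0, 0], [1, 0, 0, 0, 0], [1, 0, 0, 0, 0]]]'

```text
clock: 19.47
position: [0.5282, 0.3127, 0.0869]
ee_rot: [0.055, 0.705, -0.054, 0.705]
ft_force: [0.1, 0.5, -2.4]
grip_width: 0.628
```

Emit:
arm_command --moves '[[[1, 0.03, 0, 0, 0], [1, 0.02, 0, 0, 0], [1, 0.01, 0, 0, 0], [1, 0, 0, 0, 0]]]'

```text
clock: 19.8
position: [0.5282, 0.3128, 0.0861]
ee_rot: [0.055, 0.705, -0.054, 0.705]
ft_force: [-2.1, -2.2, 5.2]
grip_width: 0.629
```

Emit:
arm_command --moves '[[[0.3, 0, 0, 0, 0], [0.2, 0, 0, 0, 0], [0.1, 0, 0, 0, 0], [0, 0, 0, 0, 0], [0, 0, 0, 0, 0], [0, -0.3, 0, 0, 0], [0, -0.6, 0, 0, 0], [0, -1, 0, 0, 0], [0, -1, 0, 0, 0], [0, -1, 0, 0, 0], [0, -1, 0, 0, 0], [0, -1, 0, 0, 0]]]'

```text
clock: 20.8
position: [0.5278, 0.3124, 0.2346]
ee_rot: [0.055, 0.705, -0.054, 0.705]
ft_force: [-0.6, 0.7, 0.5]
grip_width: 0.998
```

Emit:
arm_command --moves '[[[0, -1, 0, 0, 0], [0, -0.8, 0, 0, 0], [0, 0, 0, 0, 0], [0, 0, 0, 0, 0]]]'

```text
clock: 21.13
position: [0.5283, 0.3127, 0.2794]
ee_rot: [0.055, 0.704, -0.054, 0.706]
ft_force: [-0.5, 0.1, -0.6]
grip_width: 0.998
```

```bash
python3 -c "
from h import *
look('w14','parcel_green','tray_green',(.5282,.3126,-8.8))
plan(.532,.09,.28,10)
"
```

```text
parcel_green 0.7 [220. 110. 290. 236.] 0.002
parcel_green [ 0.529   0.3126 -8.9547  0.9631]
tray_green 0.77 [198.  94. 312. 227.] 0.013
tray_green 0.71 [368.   0. 497.  77.] 0.2
tray_green 0.66 [112.   1. 248.  55.] 0.151
tray_green [ 0.5282  0.3116 -8.6795  0.9559]
t=21.28 pos=[0.5275 0.3123 0.2766] jaw=81.2 tilt=0.10 w=0.998 F=[ 0.4 -0.5 -0.4] | turn -18.81 total [-0.13 -8.79 -1.37] n=9 each [-0.014 -0.976 -0.152]
```

View pics/w14f.png

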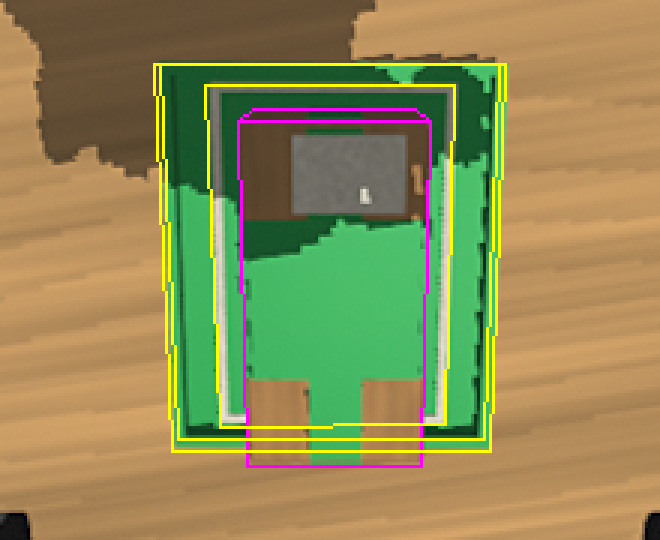

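Emit:
arm_command --moves '[[[0, 0, 0, 0, -6.3], [0, 0, 0, 0, -6.3], [0, 0, 0, 0, -6.2], [0, -0.05, -0.97, -0.15, 0], [0, -0.05, -0.97, -0.15, 0], [0, 0, -0.97, -0.15, 0], [0, 0, -0.97, -0.15, 0], [0, 0, -0.97, -0.15, 0], [0, 0, -0.97, -0.15, 0], [0, 0, -0.97, -0.15, 0], [0, 0, -0.97, -0.15, 0], [0, 0, -0.97, -0.15, 0]]]'

```text
clock: 22.28
position: [0.5319, 0.0904, 0.2791]
ee_rot: [-0.062, 0.705, 0.061, 0.704]
ft_force: [0.5, -0.1, -0.3]
grip_width: 0.998
```

Emit:
arm_command --moves '[[[0, 0, 0, 0, 0], [0, 0, 0, 0, 0], [0, 0, 0, 0, 0]]]'

```text
clock: 22.53
position: [0.5322, 0.0924, 0.2795]
ee_rot: [-0.062, 0.705, 0.062, 0.704]
ft_force: [-0.5, 0.8, 0.8]
grip_width: 0.995
```

```bash
python3 -c "
from h import *
r=look('w15','parcel_red','tray_blue',(.532,.09,10))
p=r['p'];plan(p[0],p[1],.085,p[2])
"
```

```text
parcel_red 0.88 [223. 116. 294. 236.] 0.007
parcel_red [0.5354 0.0953 8.4374 0.9696]
tray_blue 0.71 [191.  95. 311. 228.] 0.019
tray_blue 0.58 [  2. 117. 104. 246.] 0.19
tray_blue [0.5318 0.0891 9.4394 0.9665]
t=22.68 pos=[0.5323 0.093  0.2798] jaw=100.1 tilt=0.04 w=1.001 F=[ 0.1 -0.2  0.4] | turn 1.65 total [7.79 0.07 0.14] n=8 each [0.974 0.009 0.017]
```

View pics/w15f.png

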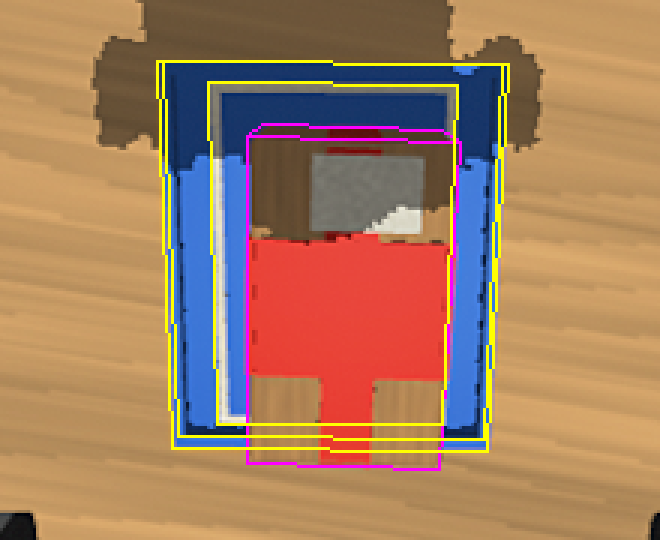

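Emit:
arm_command --moves '[[[0, 0.9, 0.03, 0.05, 1.65], [0, 1, 0.03, 0.05, 0], [0, 1, 0, 0.04, 0], [0, 1, 0, 0, 0], [0, 1, 0, 0, 0], [0, 0.8, 0, 0, 0], [0, 0.6, 0, 0, 0], [0, 0.5, 0, 0, 0], [0, 0.5, 0, 0, 0], [0, 0.5, 0, 0, 0], [0, 0, 0, 0, 0], [0, 0, 0, 0, 0]]]'

```text
clock: 23.68
position: [0.5354, 0.0941, 0.0847]
ee_rot: [-0.052, 0.706, 0.052, 0.705]
ft_force: [0.4, 0.8, -0.8]
grip_width: 0.995
```

```bash
python3 -c "
from h import *
shot('wrist','w16')
plan(.5354,.0953,.085,8.4)
"
```

```text
t=23.73 pos=[0.5358 0.0941 0.0854] jaw=98.4 tilt=0.01 w=1.000 F=[ 0.8  1.  -0. ] | turn -0.04 total [ 0.02  0.05 -0.01] n=1 each [ 0.016  0.049 -0.011]
```

View pics/w16.png

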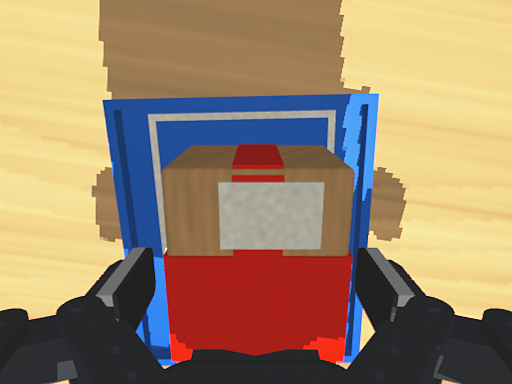

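Emit:
arm_command --moves '[[[0, 0, 0.05, 0, 0], [0.2, 0, 0, 0, 0], [1, 0, 0, 0, 0], [1, 0, 0, 0, 0], [1, 0, 0, 0, 0], [1, 0, 0, 0, 0], [1, 0, 0, 0, 0], [1, 0, 0, 0, 0], [1, 0, 0, 0, 0]]]' --force 40

```text
clock: 24.48
position: [0.536, 0.0951, 0.0859]
ee_rot: [-0.051, 0.705, 0.051, 0.706]
ft_force: [-0.5, -1.0, 6.2]
grip_width: 0.699
```

```bash
python3 -c "
from h import *
shot('wrist','w17')
plan(.565,-.327,.235,3.7)
"
```

```text
t=24.53 pos=[0.536  0.0951 0.0859] jaw=98.3 tilt=0.07 w=0.700 F=[-1.4 -0.8  6.1] | turn 4.64 total [ -5.97 -16.92   0.08] n=17 each [-0.351 -0.995  0.005]
```

View pics/w17.png

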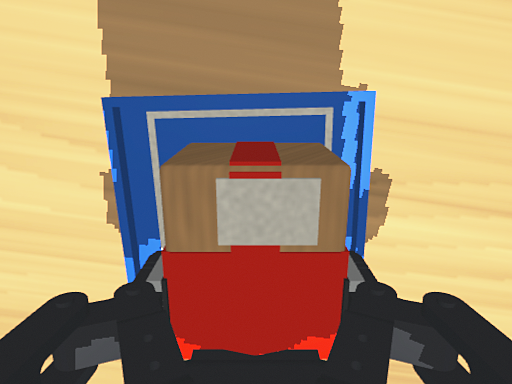

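Emit:
arm_command --moves '[[[1, -0.2, 0, 0, 0], [1, -0.5, 0, 0, 0], [1, -0.8, 0, 0, 0], [1, -1, 0, 0, 0], [1, -1, 0, 0, 0], [1, -1, 0, 0, 0], [1, -1, 0, 0, 0], [1, -0.5, 0, 0, 2.3], [1, -0.3, 0, 0, 2.3], [1, 0, -0.4, 0, 0], [1, 0, -0.7, 0, 0], [1, 0, -0.9, 0, 0]]]'

```text
clock: 25.53
position: [0.5382, 0.0452, 0.2418]
ee_rot: [-0.024, 0.707, 0.025, 0.706]
ft_force: [0.0, -0.3, -2.7]
grip_width: 0.696
```

Emit:
arm_command --moves '[[[1, 0, -1, 0, 0], [1, 0, -1, 0, 0], [1, 0, -1, 0, 0], [1, 0, -1, 0, 0], [1, 0, -1, 0, 0], [1, 0, -1, 0, 0], [1, 0, -1, 0, 0], [1, 0, -1, 0, 0], [1, 0, -1, 0, 0], [1, 0, -1, 0, 0], [1, 0, -1, 0, 0], [1, 0, -1, 0, 0]]]'

```text
clock: 26.53
position: [0.5573, -0.2562, 0.2415]
ee_rot: [-0.023, 0.707, 0.024, 0.706]
ft_force: [0.6, -0.2, -1.9]
grip_width: 0.698
```

Emit:
arm_command --moves '[[[1, 0, -1, 0, 0], [1, 0, -0.8, 0, 0], [1, 0, -0.6, 0, 0], [1, 0, -0.3, 0, 0], [1, 0, -0.2, 0, 0], [1, 0, 0, 0, 0], [1, 0, 0, 0, 0], [1, 0, 0, 0, 0], [1, 0, 0, 0, 0]]]'

```text
clock: 27.28
position: [0.5635, -0.3254, 0.2427]
ee_rot: [-0.023, 0.707, 0.024, 0.707]
ft_force: [0.6, 0.3, -3.1]
grip_width: 0.699
```

```bash
python3 -c "
from h import *
c=cam('wrist')
look('w18',None,None,(.485,-.332,3.7))
u,v=proj(c,[[.485,-.332,.02]])[0];u=int(np.clip(u,110,402));v=int(np.clip(v,90,294));print(u,v)
plan(.565,-.327,.235,3.7)
"
```

```text
252 90
t=27.33 pos=[ 0.5634 -0.3256  0.2428] jaw=93.8 tilt=0.03 w=0.697 F=[ 0.1  0.2 -2.8] | turn 0.11 total [ 0.31 -0.06  0.06] n=1 each [ 0.31  -0.06   0.061]
```

View pics/w18.png

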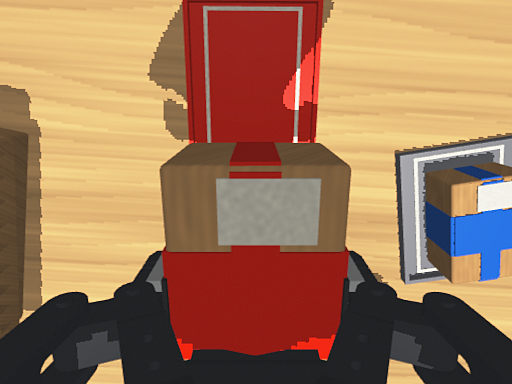

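View pics/w18f.png

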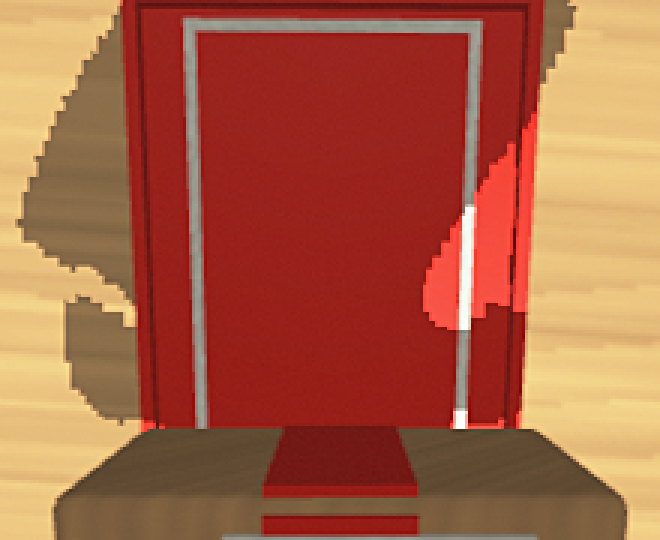

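```bash
python3 - <<'E'
from h import *
c=cam("wrist")
z=np.array([[183,18],[482,18],[467,427],[198,427]])
px=(z+.5)/3-.5+[252-110,0]
rect3(c,px)
plan(.4845,-.333,.12,3.7)
E
```

```text
ctr [ 0.4842 -0.3324] yaw L 3.69 R 3.72 avg 3.71 top -176.17 wid 0.0809 0.081
t=27.33 pos=[ 0.5634 -0.3256  0.2428] jaw=93.8 tilt=0.03 w=0.697 F=[ 0.1  0.2 -2.8] | turn 0.11 total [ 4.91 -0.09 -3.17] n=5 each [ 0.982 -0.019 -0.634]
```

Emit:
arm_command --moves '[[[1, 0, -0.02, -0.3, 0.1], [1, 0.2, -0.03, -0.6, 0], [1, 0.5, -0.03, -0.8, 0], [1, 0.9, 0, -0.8, 0], [1, 1, 0, -0.5, 0], [1, 1, 0, -0.17, 0], [1, 0.8, 0, 0, 0], [1, 0.5, 0, 0, 0], [1, 0, 0, 0, 0], [1, 0, 0, 0, 0]]]'

```text
clock: 28.17
position: [0.4842, -0.3335, 0.1204]
ee_rot: [-0.022, 0.707, 0.023, 0.707]
ft_force: [0.1, -0.0, -2.4]
grip_width: 0.698
```

```bash
python3 -c "
from h import *
shot('wrist','w19')
plan(.4843,-.3326,.0859,3.72)
"
```

```text
t=28.22 pos=[ 0.4847 -0.3339  0.1212] jaw=93.6 tilt=0.08 w=0.700 F=[ 0.1 -0.5 -3.1] | turn -0.07 total [ 1.41  0.05 -0.01] n=2 each [ 0.706  0.027 -0.007]
```

View pics/w19.png

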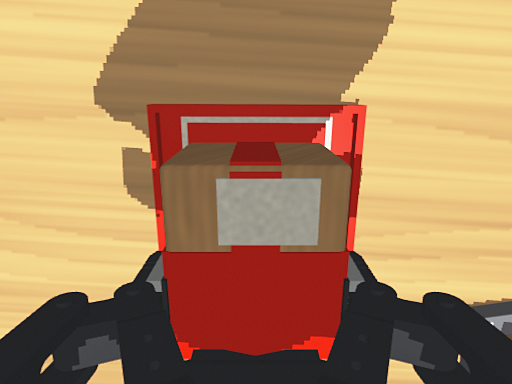

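Emit:
arm_command --moves '[[[1, 0.4, 0.05, 0, 0], [1, 0.4, 0, 0, 0], [1, 0.3, 0, 0, 0], [1, 0.15, 0, 0, 0], [1, 0.08, 0, 0, 0], [1, 0.04, 0, 0, 0], [1, 0, 0, 0, 0], [1, 0, 0, 0, 0]]]'

```text
clock: 28.88
position: [0.4841, -0.3325, 0.086]
ee_rot: [-0.022, 0.707, 0.022, 0.707]
ft_force: [0.1, 0.1, -2.5]
grip_width: 0.697
```

Emit:
arm_command --moves '[[[1, 0.02, 0, 0, 0], [1, 0.02, 0, 0, 0], [1, 0, 0, 0, 0], [1, 0, 0, 0, 0]]]'

```text
clock: 29.22
position: [0.4841, -0.3326, 0.0859]
ee_rot: [-0.022, 0.707, 0.022, 0.707]
ft_force: [-5.7, 2.5, 10.8]
grip_width: 0.697
```

Emit:
arm_command --moves '[[[0.25, 0, 0, 0, 0], [0.2, 0, 0, 0, 0], [0.1, 0, 0, 0, 0], [0, 0, 0, 0, 0], [0, 0, 0, 0, 0], [0, -0.3, 0, 0, 0], [0, -0.6, 0, 0, 0], [0, -1, 0, 0, 0], [0, -1, 0, 0, 0], [0, -1, 0, 0, 0], [0, -1, 0, 0, 0], [0, -1, 0, 0, 0]]]'

```text
clock: 30.22
position: [0.4838, -0.3324, 0.2342]
ee_rot: [-0.022, 0.707, 0.022, 0.707]
ft_force: [0.2, -0.5, -0.8]
grip_width: 0.999
```

Emit:
arm_command --moves '[[[0, -1, 0, 0, 0], [0, -0.8, 0, 0, 0], [0, 0, 0, 0, 0], [0, 0, 0, 0, 0]]]'

```text
clock: 30.55
position: [0.4843, -0.3327, 0.2789]
ee_rot: [-0.023, 0.706, 0.022, 0.708]
ft_force: [-0.1, -0.2, -0.9]
grip_width: 1.0
```

```bash
python3 -c "
from h import *
look('w20','parcel_red','tray_red',(.4843,-.3326,3.7))
plan(.590,-.127,.28,13.3)
"
```

```text
parcel_red 0.94 [220. 111. 293. 229.] 0.0
parcel_red [ 0.4835 -0.3326  3.7118  0.9632]
tray_red 0.73 [196.  97. 314. 226.] 0.016
tray_red [ 0.4845 -0.3329  3.637   0.962 ]
t=30.70 pos=[ 0.4836 -0.3321  0.2764] jaw=93.6 tilt=0.09 w=1.000 F=[0.4 0.1 0.1] | turn -9.67 total [-0.14  7.01  6.03] n=8 each [-0.018  0.876  0.754]
```

View pics/w20f.png

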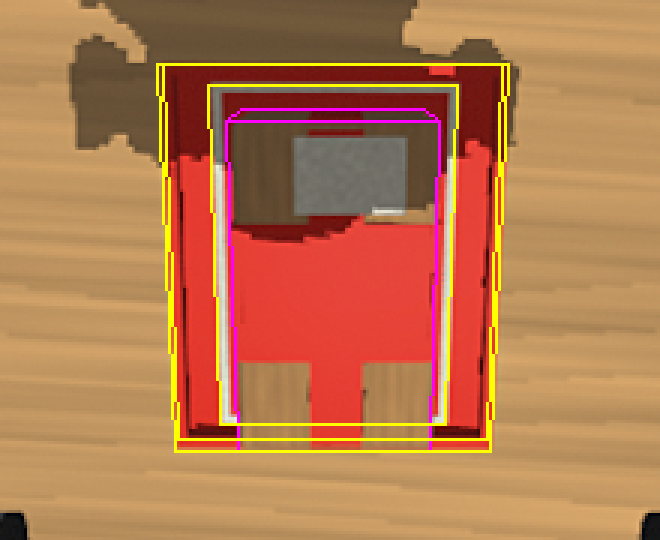

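Emit:
arm_command --moves '[[[0, 0, 0, 0, -4.85], [0, 0, 0, 0, -4.85], [0, 0, 0.88, 0.75, 0], [0, 0, 0.88, 0.75, 0], [0, 0, 0.88, 0.75, 0], [0, 0, 0.88, 0.75, 0], [0, 0, 0.88, 0.75, 0], [0, 0, 0.88, 0.75, 0], [0, 0, 0.88, 0.75, 0], [0, 0, 0.85, 0.75, 0], [0, 0, 0, 0, 0], [0, 0, 0, 0, 0]]]'

```text
clock: 31.7
position: [0.5898, -0.1253, 0.276]
ee_rot: [-0.083, 0.703, 0.084, 0.701]
ft_force: [-0.3, -1.3, 0.9]
grip_width: 1.002
```

```bash
python3 -c "
from h import *
plan(.5898,-.1268,.085,13.2)
r=look('w21','parcel_blue',None,(.59,-.127,13.2))
plan(.5898,-.1268,.085,13.2)
"
```

```text
t=31.70 pos=[ 0.5898 -0.1253  0.276 ] jaw=103.5 tilt=0.13 w=1.002 F=[-0.3 -1.3  0.9] | turn 0.33 total [ 7.64 -0.07  0.  ] n=8 each [ 0.955 -0.009  0.   ]
parcel_blue 0.59 [217. 120. 288. 226.] 0.0
parcel_blue [ 0.5899 -0.1267 13.2292  0.9722]
t=31.80 pos=[ 0.589  -0.1283  0.2766] jaw=103.3 tilt=0.09 w=0.995 F=[ 0.3 -0.8 -0.1] | turn 0.07 total [7.67 0.05 0.06] n=8 each [0.958 0.006 0.007]
```

Emit:
arm_command --moves '[[[0, 0.9, 0, 0.03, 0.1], [0, 1, 0, 0, 0], [0, 1, 0, 0, 0], [0, 1, 0, 0, 0], [0, 1, 0, 0, 0], [0, 0.8, 0, 0, 0], [0, 0.6, 0, 0, 0], [0, 0.5, 0, 0, 0], [0, 0.5, 0, 0, 0], [0, 0.35, 0, 0, 0], [0, 0, 0, 0, 0], [0, 0, 0, 0, 0]]]'

```text
clock: 32.8
position: [0.5903, -0.1274, 0.0862]
ee_rot: [-0.081, 0.702, 0.081, 0.702]
ft_force: [-0.1, -0.2, -0.3]
grip_width: 0.998
```

```bash
python3 -c "
from h import *
shot('wrist','w22')
plan(.5898,-.1268,.085,13.2)
"
```

```text
t=32.85 pos=[ 0.5906 -0.1273  0.0868] jaw=103.2 tilt=0.05 w=1.005 F=[-0.2 -0.2  0.4] | turn 0.02 total [ 0.07  0.03 -0.03] n=1 each [ 0.071  0.029 -0.028]
```

View pics/w22.png

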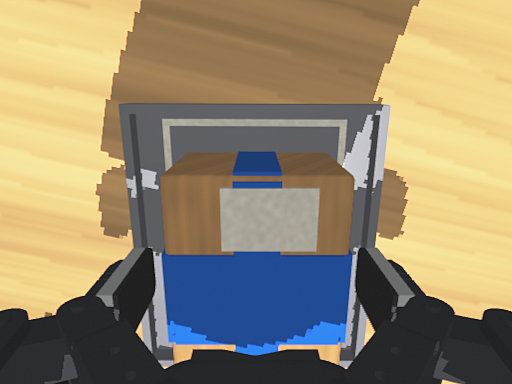

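Emit:
arm_command --moves '[[[0, 0.06, 0.03, -0.02, 0], [0.2, 0, 0, 0, 0], [1, 0, 0, 0, 0], [1, 0, 0, 0, 0], [1, 0, 0, 0, 0], [1, 0, 0, 0, 0], [1, 0, 0, 0, 0], [1, 0, 0, 0, 0], [1, 0, 0, 0, 0]]]' --force 40

```text
clock: 33.6
position: [0.59, -0.1265, 0.0854]
ee_rot: [-0.082, 0.702, 0.081, 0.703]
ft_force: [-1.7, -0.1, 5.7]
grip_width: 0.739
```

```bash
python3 -c "
from h import *
plan(.608,.1015,.238,9.4)
"
```

```text
t=33.60 pos=[ 0.59   -0.1265  0.0854] jaw=103.2 tilt=0.06 w=0.739 F=[-1.7 -0.1  5.7] | turn 3.84 total [-6.1   8.88  2.21] n=9 each [-0.678  0.987  0.245]
```

Emit:
arm_command --moves '[[[1, -0.2, 0, 0, 0], [1, -0.5, 0, 0, 0], [1, -0.8, 0, 0, 0], [1, -1, 0, 0, 0], [1, -1, 0, 0, 0], [1, -1, 0, 0, 0], [1, -1, 0, 0, 0], [1, -0.6, 0, 0, 3.8], [1, 0, 0.3, 0.1, 0], [1, 0, 0.6, 0.15, 0], [1, 0, 0.9, 0.2, 0], [1, 0, 1, 0.25, 0]]]'

```text
clock: 34.6
position: [0.5947, -0.0543, 0.2365]
ee_rot: [-0.058, 0.705, 0.058, 0.704]
ft_force: [0.5, 0.9, -1.5]
grip_width: 0.743
```

Emit:
arm_command --moves '[[[1, 0, 1, 0.25, 0], [1, 0, 1, 0.25, 0], [1, 0, 1, 0.25, 0], [1, 0, 1, 0.25, 0], [1, 0, 0.9, 0.25, 0], [1, 0, 0.7, 0.2, 0], [1, 0, 0.4, 0.16, 0], [1, 0, 0.1, 0.15, 0], [1, 0, 0, 0, 0], [1, 0, 0, 0, 0], [1, 0, 0, 0, 0], [1, 0, 0, 0, 0]]]'

```text
clock: 35.6
position: [0.6139, 0.1015, 0.2372]
ee_rot: [-0.058, 0.705, 0.057, 0.705]
ft_force: [-0.7, -0.6, -2.0]
grip_width: 0.745
```

```bash
python3 -c "
from h import *
c=cam('wrist')
look('w23',None,None,(.532,.089,9.4))
u,v=proj(c,[[.532,.089,.02]])[0];u=int(np.clip(u,110,402));v=int(np.clip(v,90,294));print(u,v)
plan(.608,.1015,.238,9.4)
"
```

```text
255 90
t=35.65 pos=[0.6138 0.1018 0.2372] jaw=99.3 tilt=0.01 w=0.741 F=[ 0.1  0.1 -2.1] | turn -0.06 total [-0.03  0.03 -0.23] n=1 each [-0.031  0.025 -0.233]
```

View pics/w23.png

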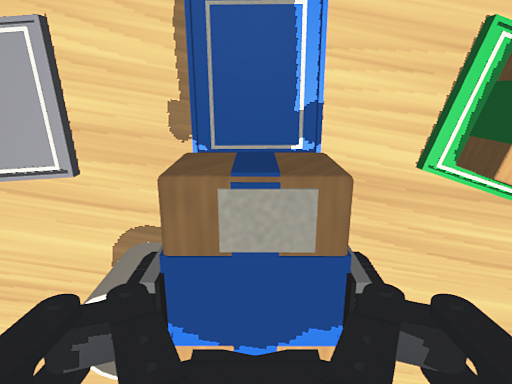

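View pics/w23f.png

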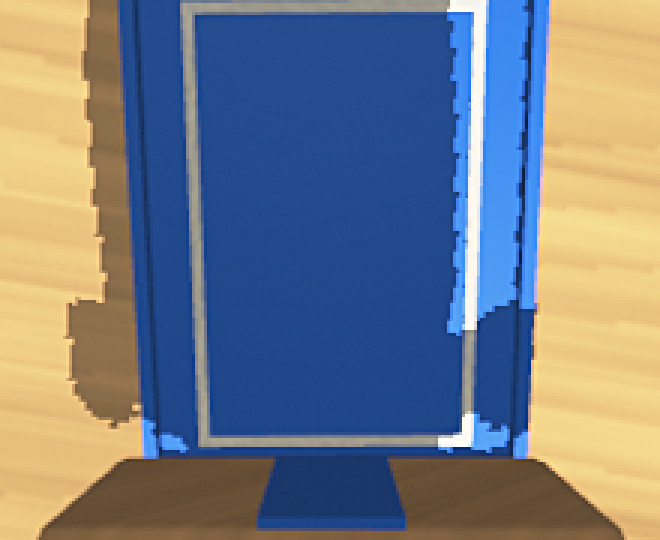

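```bash
python3 - <<'E'
from h import *
c=cam("wrist")
z=np.array([[180,2],[487,-2],[473,446],[199,447]])
px=(z+.5)/3-.5+[255-110,0]
rectfit(c,px)
rect3(c,px)
b=px[[3,2,1,0]]; 
plan(.5315,.0892,.12,9.5)
E
```

```text
ctr [0.532 0.09 ] yawL 9.76 yawW 9.79 len 0.1184 0.119 wid 0.0812 0.0814
ctr [0.5322 0.09  ] yaw L 9.71 R 9.81 avg 9.76 top -169.99 wid 0.0812 0.0814
t=35.65 pos=[0.6138 0.1018 0.2372] jaw=99.3 tilt=0.01 w=0.741 F=[ 0.1  0.1 -2.1] | turn -0.16 total [ 4.69  0.05 -3.33] n=5 each [ 0.938  0.009 -0.666]
```

Emit:
arm_command --moves '[[[1, 0, 0.03, -0.3, -0.3], [1, 0.2, 0.04, -0.6, 0], [1, 0.5, 0, -0.8, 0], [1, 0.9, 0, -0.8, 0], [1, 1, 0, -0.5, 0], [1, 0.9, 0, -0.3, 0], [1, 0.7, 0, 0, 0], [1, 0.4, 0, 0, 0], [1, 0, 0, 0, 0], [1, 0, 0, 0, 0]]]'

```text
clock: 36.48
position: [0.5324, 0.0908, 0.1226]
ee_rot: [-0.06, 0.705, 0.06, 0.705]
ft_force: [0.3, -0.2, -2.2]
grip_width: 0.743
```

```bash
python3 -c "
from h import *
shot('wrist','w24')
plan(.532,.0898,.0854,9.7)
"
```

```text
t=36.53 pos=[0.5329 0.091  0.1232] jaw=99.7 tilt=0.08 w=0.744 F=[-0.3 -0.5 -2.1] | turn 0.03 total [ 1.51 -0.04 -0.04] n=2 each [ 0.756 -0.02  -0.022]
```

View pics/w24.png

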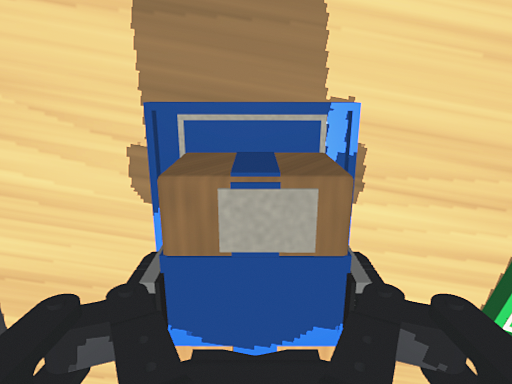

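Emit:
arm_command --moves '[[[1, 0.4, -0.05, -0.03, 0], [1, 0.4, 0, 0, 0], [1, 0.3, 0, 0, 0], [1, 0.2, 0, 0, 0], [1, 0.1, 0, 0, 0], [1, 0.05, 0, 0, 0], [1, 0, 0, 0, 0], [1, 0, 0, 0, 0]]]'

```text
clock: 37.2
position: [0.5319, 0.0897, 0.0861]
ee_rot: [-0.06, 0.704, 0.06, 0.705]
ft_force: [0.4, -0.1, -2.0]
grip_width: 0.746
```

Emit:
arm_command --moves '[[[1, 0.02, 0, 0, 0], [1, 0.02, 0, 0, 0], [1, 0, 0, 0, 0], [1, 0, 0, 0, 0]]]'

```text
clock: 37.53
position: [0.532, 0.0896, 0.0853]
ee_rot: [-0.06, 0.704, 0.06, 0.705]
ft_force: [-1.4, 0.0, 4.0]
grip_width: 0.742
```

Emit:
arm_command --moves '[[[0.25, 0, 0, 0, 0], [0.2, 0, 0, 0, 0], [0.1, 0, 0, 0, 0], [0, 0, 0, 0, 0], [0, 0, 0, 0, 0], [0, -0.3, 0, 0, 0], [0, -0.6, 0, 0, 0], [0, -1, 0, 0, 0], [0, -1, 0, 0, 0], [0, -1, 0, 0, 0], [0, -1, 0, 0, 0], [0, -1, 0, 0, 0]]]'

```text
clock: 38.53
position: [0.5315, 0.0894, 0.2343]
ee_rot: [-0.06, 0.704, 0.06, 0.705]
ft_force: [0.5, 0.5, 0.2]
grip_width: 1.0
```

Emit:
arm_command --moves '[[[0, -1, 0, 0, 0], [0, -0.8, 0, 0, 0], [0, 0, 0, 0, 0], [0, 0, 0, 0, 0], [0, 0, 0, 0, 0]]]'

```text
clock: 38.95
position: [0.5314, 0.0895, 0.2771]
ee_rot: [-0.06, 0.705, 0.06, 0.704]
ft_force: [0.5, 1.1, -0.9]
grip_width: 0.998
```

```bash
python3 -c "
from h import *
look('w25','parcel_blue','tray_blue',(.532,.0898,9.7))
shot('scene','s25');shot('top','t25')
c=cam('top')
for n,z in [('tape_roll',.048),('mug',.09),('tape_dispenser',.03)]:
    for r in manip.regions_of(n,'top')[:1]: print(n,np.round(r['rect']),np.round(rectpose(c,r['mask'],z),1))
plan(.4,.4,.3)
"
```

```text
parcel_blue 0.85 [218. 121. 293. 228.] 0.0
parcel_blue [0.532  0.0898 9.6757 0.9676]
tray_blue 0.95 [196.  98. 312. 229.] 0.015
tray_blue [0.5318 0.089  9.6581 0.9645]
tape_roll [199. 106. 225. 138.] [765.3 207.3 102.   67.4 -26.7]
mug [275. 117. 284. 134.] [745.3  -8.9  55.9  15.9  16.6]
tape_dispenser [330. 113. 351. 162.] [ 732.1 -214.6  152.9   56.4  -10.7]
t=39.35 pos=[0.5316 0.0895 0.2771] jaw=99.7 tilt=0.03 w=1.002 F=[-0.6  0.6 -0.1] | turn 0.00 total [-0.92 13.13 -3.09] n=14 each [-0.065  0.938 -0.221]
```

View pics/w25f.png

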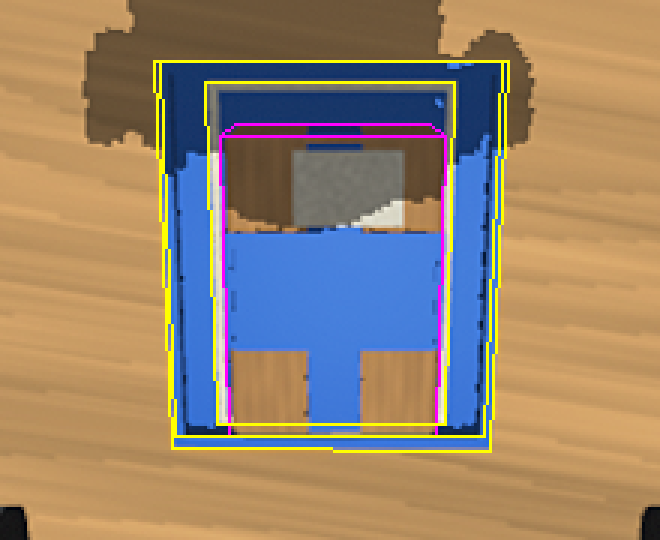

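View pics/s25.png

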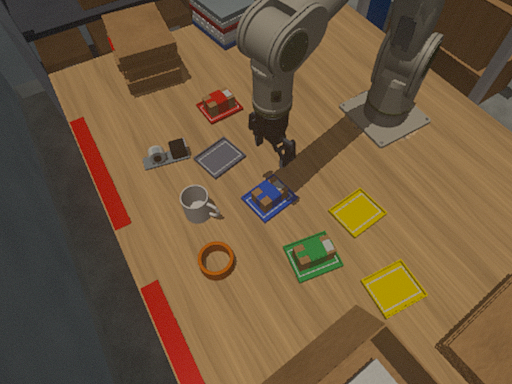

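View pics/t25.png

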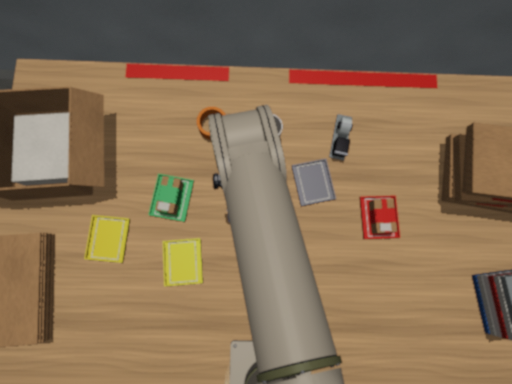

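```bash
python3 -c "
from workcell import manip
print(manip.hand_in())"
```

```text
the job is handed in; nothing more can be done
None
```

All three parcels are in the trays of their own colour, flat and label side up, and the grey tray is empty again. I handed the job in at about 39 s of the 102 s limit.

I parked the blue parcel in the grey tray, moved green to the green tray and red to the red tray, then moved blue from grey to the blue tray. The two yellow trays were left alone.

- **Placing:** in the wrist-camera check after each release, every parcel sat within about 1 mm and 0.3° of the fitted tray pose. I lowered each one until the wrist felt the floor, at 4 to 11 N, before opening the gripper.
- **Bystanders:** in the final scene picture the tape roll, mug and dispenser look unmoved. The dispenser's top-view position also agrees with the start to about 1 mm. The top-view positions for the mug and roll did not match the start, because the arm hid part of them. For those two I have only the scene picture.

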